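# Set up and start the utensil steriliser

## Task

Get the utensil steriliser on the cart ready and start it: first swing the base's stabiliser leg all the way out until it clicks home at its end stop, then set the empty cutlery basket down onto the base's two pegs until it sits flat and fully home. Next pull every utensil out of the drip rack and stand each one, head down, in a compartment of the seated basket, and only when all are in, press the start button fully down and let go. Leave the other things on the mat where they are.

Things in the scene. Friction and masses are not known exactly. Their poses are not given: they have to be found in the camera images.
- base: fixed base of a utensil steriliser: white housing, 225 (x) x 240 (y) x 32 mm high. Origin on the mat under the centre of the basket seat; the housing spans x = -150 to +75 and y = -120 to +120 mm. Control strip with start button on its -x side, leg on its +y side. z up.
- peg_a (a point): tip of the peg at y = +98 mm, x = 0 of the base: upright steel pin 13 mm thick, cone-tipped, 24 mm high above the housing's top.
- peg_b (a point): tip of the like peg at y = -98 mm, x = 0.
- seat (a point): point midway between the two pegs, on the top face of the base (32 mm above the mat); axes as the base. The seated basket's origin lies here.
- leg (a joint): hinge of the stabiliser leg, rad: 0 = folded, pointing along the base's -x; 1.57 = end stop, pointing along the base's +y (clockwise from above). Light friction, stays where left. A ball detent resists with 1 to 2 N at the knob from about 1.2 to 1.4, then clicks and holds the leg home (1.5 to 1.57).
- leg_knob (a point): centre of the top of the leg's upright black knob post: round, 16 mm thick, 76 mm tall, top 96 mm above the mat, 110 mm from the hinge axis. The leg under it is an aluminium bar 22 mm wide, its top 24 mm above the mat. Folded, the post's axis is 18 mm out from the side of the housing.
- leg_hinge (a point): on the vertical hinge axis of the leg, 24 mm above the mat.
- start (a joint): travel of the spring start button, m: 0 = up, 0.006 = fully pressed (5 N); springs back.
- start_top (a point): centre of the top of the round start button (28 mm across), in the middle of the control strip; it is pressed straight down.
- basket: loose steel cutlery basket, about 350 g: open box 120 x 120 mm, 90 mm high, floor 10 mm thick, walls 3 mm; 3 x 3 square compartments, 36 mm inside, centres at 0 and +-39 mm in x and y; the middle one holds the carry handle. Origin: centre of the underside; z up. Alike after half a turn; fits the pegs either way round.
- handle (a point): top centre of the basket's black carry handle, 140 mm above its underside: upright plate 12 mm thick (basket x), free from the rim (90 mm) up; 34 mm wide (y), the topmost 12 mm 44 mm wide.
- ear_a (a point): centre of the 16 mm round through hole in the basket's ear at y = +98 mm, on the ear's top face. The two flat ears run out from the floor along y to +-118 mm, 60 mm wide, 10 mm thick.
- ear_b (a point): the same for the ear hole at y = -98 mm.
- rack: fixed plastic drip rack: a block 208 (x) x 42 (y) x 90 mm high on a foot plate 230 x 90 x 4 mm, with four square wells (34 mm inside, open on top) at x = -84, -28, +28, +84 mm; well floors 6 mm above the origin. Origin: centre of the underside.
- scoop: long stainless scoop; in any of the rack's wells, head down; 170 mm long, 60 g. Handle 12 x 12 mm square, 50 to 170 mm above the foot; the head (lowest 50 mm) is at most 24 (x) x 14 (y) mm. Origin: centre of the foot; z runs up the handle, x and y along its sides. May be absent (None).
- fork: long white plastic fork; in any of the rack's wells, head down; 170 mm long, 60 g. Handle 12 x 12 mm square, 50 to 170 mm above the foot; the head (lowest 50 mm) is at most 24 (x) x 14 (y) mm. Origin: centre of the foot; z runs up the handle, x and y along its sides. May be absent (None).
- spoon: long stainless spoon; in any of the rack's wells, head down; 170 mm long, 60 g. Handle 12 x 12 mm square, 50 to 170 mm above the foot; the head (lowest 50 mm) is at most 24 (x) x 14 (y) mm. Origin: centre of the foot; z runs up the handle, x and y along its sides. May be absent (None).
- spatula: long black plastic spatula; in any of the rack's wells, head down; 170 mm long, 60 g. Handle 12 x 12 mm square, 50 to 170 mm above the foot; the head (lowest 50 mm) is at most 24 (x) x 14 (y) mm. Origin: centre of the foot; z runs up the handle, x and y along its sides. May be absent (None).
- dish: bystander: white ceramic dish 110 mm across, 32 mm high; origin under its centre.
- jar: bystander: glass jar 76 mm across, about 107 mm high, with hinged steel flap cap; origin under its centre.
- canister: bystander: aluminium canister 62 mm across, 93 mm high, press button lid; origin under its centre.
- mug: bystander: blue mug 80 mm across, 90 mm high; origin under its centre.
- clip: bystander: white plastic bag clip 100 x 22 x 18 mm, lying along its x; origin under its centre.
- napkins: bystander: cardboard box 90 x 110 x 60 mm; origin under its centre.

How it is judged:
By the outcome, as a careful person would: the job done as asked, in the order asked, and still so for the second after the job is handed in, with the robot touching nothing.
Of scoop, fork, spoon, spatula only 3 to 4 are there at a start; the rules pass over those that are not, and their reading is None.
At some moment in a run one of basket may be knocked a few centimetres aside while the robot is not near it.
Once in a run the grip may slacken for a moment while it holds something.
It also fails if it takes over 208 s, if anything falls off the work surface, if the arm or the gripper's body presses on something with over 40 N, if the wrist force passes 120 N, or if a joint passes its speed limit or range.

## Robot

A 6-joint arm with a two-finger parallel gripper is mounted at the origin on the work surface. World frame = base frame: x ahead of the robot, y to its left, z up, the work surface at z = 0. Lengths are in m, angles in rad, forces in N, time in s.
With the tool pointing down it reaches from about 0.325 to 0.9 m from the base axis. Payload 6.1 kg.
Tool frame: the origin (TCP) lies midway between the tips of the shut fingers; the grasp point (between the pads) lies 19 mm behind it; x points along the fingers, z is the direction in which the jaws open and shut, and the axes are right-handed (so a half turn about x gives the same grasp; the last joint's range is limited). The gripper opens to 85 mm and grips with 20 to 120 N. Pads are 22 mm wide; open, the fingers measure 114 mm over their backs; the gripper's body (76 mm by 85 mm) begins 54 mm behind the grasp point. The pads swing forward as they close: fully open they stand 13 mm farther back than shut.
Start: joints at [-1.389, 0.22, 1.526, -0, 1.395, -0.126], TCP at [0.189, -0.596, 0.231] pointing down, gripper open.
Joint ranges: [-2.98, 2.98], [-0.91, 2.08], [0.09, 2.57], [-1.24, 4.39], [0.2, 2.65], [-2.68, 2.68]. Speed limits (rad/s): [2.57, 2.57, 3.01, 3.14, 3.14, 3.14].

## Interface

Orientations are given as a rotation vector (axis times angle).
In Python, from cell import monitor, viewer, finish_job gives the robot as it stands.
- The arm moves only by the tool drive_tool, never from a script. Its argument "steps" is a list of rows, each an object with "offset": the shift along the tool's x, y, z each as a share of 4 cm, from -1 to 1, a list of three; "delta_rot": the turn, a rotation vector about the tool's x, y, z each as a share of 0.1 rad, from -1 to 1, a list of three; "grip": the gripper's target within -1 to 1 (shut at 1, half-way at 0, fully open at -1). In form: [{"offset": [x, y, z], "delta_rot": [ax, ay, az], "grip": grip}, ...]. A call has exactly 5 rows; each row shifts and turns the commanded pose from where the row before left it, along the tool's axes as they then stand; what a row does not reach is not made up. A row lasts 1/10 s, in which the tool goes at most 50 mm and 8.59 degrees, less where a joint would pass 70% of its speed; a pose out of reach is approached as far as the arm can. A call with a number of a shift or a turn outside -1 to 1 is refused whole. A call with a gripper value outside its range is refused whole. The fingers move at their own pace and stop on an object; "newtons" is the grip in N (left out, the last holds). Time passes only in rows, so rows that do not move let the fingers close, or fill a call up. It gives the time, the measured TCP pose, the force and the opening at its end, in the units of the state.
- monitor.observe(): the state, without advancing time (a new reading comes with each control period).
- viewer.camera(name): name is "side" or "top" or "wrist"; returns a dict with "pixels" (420x560x3 uint8, red, green, blue), "z_map" (420x560 float32, m along the optical axis (not along the pixel's ray), 0 where there is no reading), "camera_matrix" (3x3 intrinsics, pixels), "rvec" (rotation vector, rad) and "tvec" (3), from world to camera coordinates, as OpenCV has them; the wrist camera has in their place "tool_from_camera" (4x4, takes a point from camera to tool coordinates, whose origin is the TCP and whose axes are the tool frame's). Camera axes: x right, y down, z forward; pixel columns grow to the right and rows downward; lengths in m; the calibration is good to about 2 mm. A picture is of the moment at which its call begins: read the wrist's pose just before it.
- finish_job(): hands the job in, once; it reports no verdict.
The state is a dict: "clock": time; "joint_positions": joint angles; "qvel": joint speeds; "effort": joint torques, N m; "tcp_pos": TCP position; "eef_rot": TCP orientation; "ft_force": force on the tool from outside, world axes, zero at the start; "moment": the same for the moment, N m; "gripper_width": finger opening in m.
Only numpy, scipy, OpenCV 4.12 (cv2) and the standard library are available. Lean on these libraries where they do the work, as an engineer would, in place of code of your own. Each camera call takes 0.05 s, during which the arm holds its last target.

## Working session

There is one attempt and no reset: what is moved stays moved. The work goes in short steps, Python scripts to look and compute and a tool call to move; the robot and the scene stay as the last step left them, time stands still between calls to the robot, and variables do not carry over. Pictures are saved under pics/ and viewed, and the job is handed in when it is done.

Besides the shell and the picture viewer there is one more tool, called as name(argument=value, ...) on one line, values as JSON. drive_tool: Moves the arm, as the interface text tells. Its arguments: {"type":"object","properties":{"steps":{"type":"array"},"newtons":{"type":"number"}},"required":["steps"]}

```bash
ls; mkdir -p pics; cat > h.py <<'E'
import numpy as np, cv2
from cell import monitor, viewer
from scipy.spatial.transform import Rotation as R
def snap(name,fn=None):
    s=monitor.observe(); c=viewer.camera(name)
    if name=='wrist':
        T=np.eye(4);T[:3,:3]=R.from_rotvec(s['eef_rot']).as_matrix();T[:3,3]=s['tcp_pos']
        W=T@np.array(c['tool_from_camera'])
    else:
        Rm=cv2.Rodrigues(np.array(c['rvec'],float))[0];W=np.eye(4);W[:3,:3]=Rm.T;W[:3,3]=-Rm.T@np.array(c['tvec'],float).ravel()
    K=np.array(c['camera_matrix']);z=c['z_map'];v,u=np.mgrid[:z.shape[0],:z.shape[1]]
    P=np.stack([(u-K[0,2])/K[0,0]*z,(v-K[1,2])/K[1,1]*z,z],-1)@W[:3,:3].T+W[:3,3]
    P[z<=0]=np.nan
    if fn:
        cv2.imwrite('pics/'+fn+'.png',c['pixels'][:,:,::-1]); np.savez('pics/'+fn+'.npz',P=P,rgb=c['pixels'],W=W,K=K)
    return c,P,W,K
E
python3 - <<'E'
from h import *
s=monitor.observe()
for k,v in s.items(): print(k,np.round(v,3))
for n in ['top','side','wrist']:
    c,P,W,K=snap(n,n+'0'); print(n,np.round(W,3).tolist(),K.tolist())
E
```

```text
pics
clock 0.0
joint_positions [-1.389  0.221  1.528  0.     1.395 -0.126]
qvel [ 0.001 -0.    -0.001  0.     0.     0.001]
effort [ 1.0000e-03 -4.9690e+01 -3.8939e+01 -0.0000e+00  1.1000e-02  0.0000e+00]
tcp_pos [ 0.189 -0.595  0.23 ]
eef_rot [ 0.981  1.341 -0.979]
ft_force [-0.692 -0.459 -0.409]
moment [-0.028  0.068  0.021]
gripper_width 0.085
top [[0.019, -0.994, 0.112, 0.412], [-1.0, -0.018, 0.004, -0.063], [-0.002, -0.112, -0.994, 1.646], [0.0, 0.0, 0.0, 1.0]] [[544.1803367394898, 0.0, 281.8129028759845], [0.0, 544.1803367394898, 200.45085432915494], [0.0, 0.0, 1.0]]
side [[-0.89, -0.245, 0.384, 0.133], [-0.455, 0.472, -0.755, 0.835], [0.004, -0.847, -0.531, 0.725], [0.0, 0.0, 0.0, 1.0]] [[389.0075246818324, 0.0, 283.00018548749813], [0.0, 389.0075246818324, 211.1453704358308], [0.0, 0.0, 1.0]]
wrist [[0.302, -0.918, -0.256, 0.254], [-0.953, -0.292, -0.08, -0.575], [-0.001, 0.268, -0.963, 0.374], [0.0, 0.0, 0.0, 1.0]] [[303.4782405636329, 0.0, 282.7940201470613], [0.0, 303.4782405636329, 212.24456322927082], [0.0, 0.0, 1.0]]
```

View pics/top0.png

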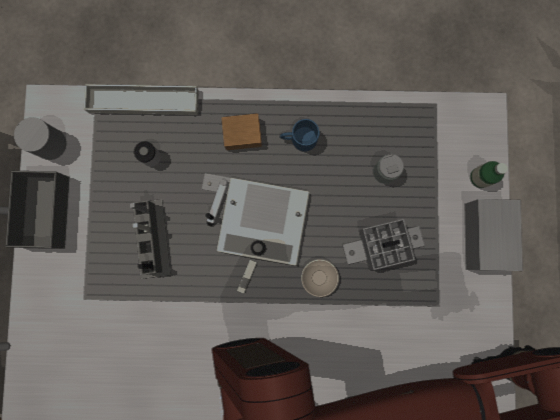

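View pics/side0.png

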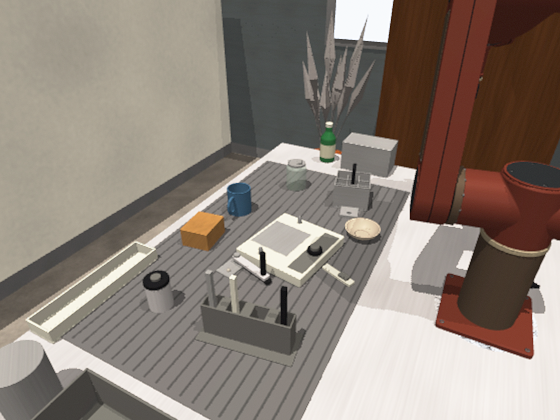

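View pics/wrist0.png

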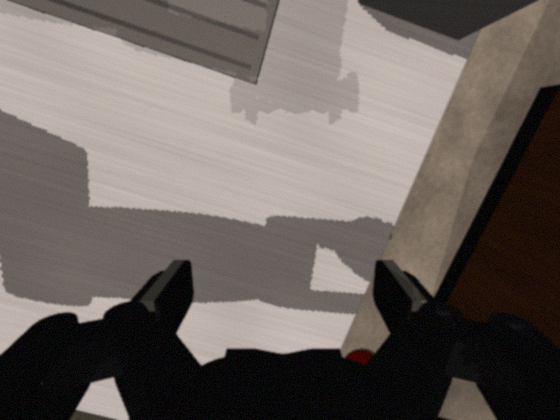

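```bash
python3 - <<'E'
import cv2,numpy as np
i=cv2.imread('pics/top0.png')
a=cv2.resize(i[165:275,115:215],None,fx=5.5,fy=5.5,interpolation=cv2.INTER_CUBIC)
b=cv2.resize(i[170:300,195:320],None,fx=4.5,fy=4.5,interpolation=cv2.INTER_CUBIC)
c=cv2.resize(i[205:285,335:435],None,fx=6,fy=6,interpolation=cv2.INTER_CUBIC)
s=cv2.imread('pics/side0.png')
d=cv2.resize(s[240:360,180:320],None,fx=5,fy=5,interpolation=cv2.INTER_CUBIC)
for n,x in zip('abcd',(a,b,c,d)): x=np.clip(x*1.3,0,255).astype('u1');print(x.shape);cv2.imwrite(f'pics/c0{n}.png',x)
E
```

```text
(605, 550, 3)
(585, 562, 3)
(480, 600, 3)
(600, 700, 3)
```

View pics/c0a.png

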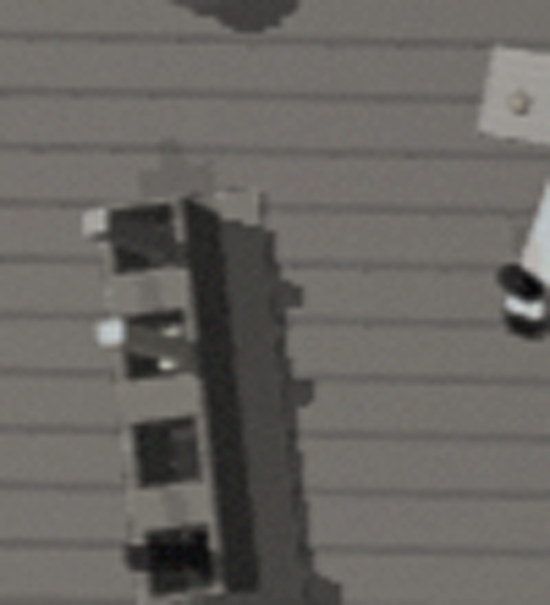

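View pics/c0b.png

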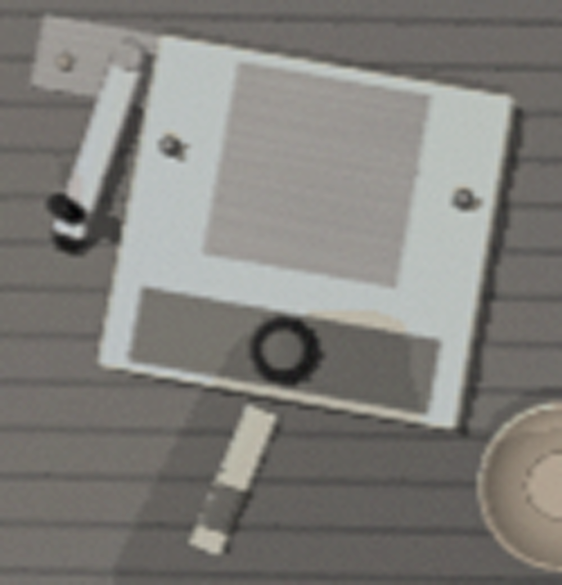

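View pics/c0c.png

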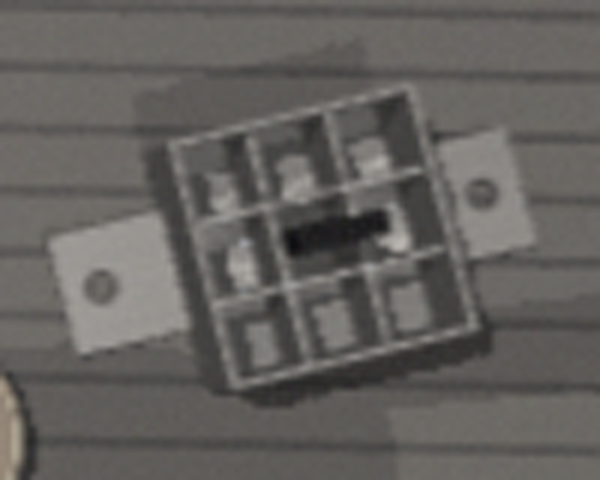

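View pics/c0d.png

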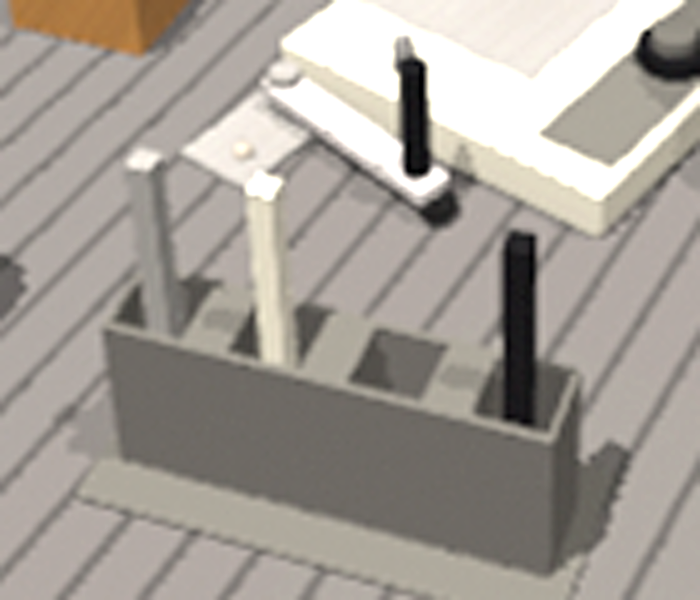

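```bash
cat > pc.py <<'E'
import numpy as np,cv2
def rect(XY):
    r=cv2.minAreaRect((XY*1000).astype('float32')); return [np.round(x,1) for x in r]
if __name__=='__main__':
    for n in ['top0','side0']:
        d=np.load(f'pics/{n}.npz');P=d['P'];x,y,z=P[...,0],P[...,1],P[...,2]
        print(n)
        if n=='top0':
            v,u=np.mgrid[:420,:560]
            m=(z>0.024)&(z<0.04)&(u>205)&(u<312)&(v>175)&(v<268)
            print('base',m.sum(),np.median(z[m]),rect(P[m][:,:2]))
            m=(z>0.08)&(z<0.11)&(u>195)&(u<225)&(v>195)&(v<235);print('knob',m.sum(),np.median(P[m],0),P[m].max(0))
            m=(z>0.043)&(z<0.07)&(u>220)&(u<312)&(v>195)&(v<225);print('pegs',[np.round(p,3).tolist() for p in P[m]],np.argwhere(m).tolist())
            m=(z>0.034)&(z<0.06)&(u>240)&(u<275)&(v>235)&(v<260);print('button',m.sum(),P[m].mean(0),np.percentile(z[m],[5,50,95]),rect(P[m][:,:2]))
            m=(z>0.115)&(z<0.16)&(u>370)&(u<410)&(v>225)&(v<260);print('handle',m.sum(),P[m].mean(0),P[m].max(0),rect(P[m][:,:2]))
            m=(z>0.084)&(z<0.1)&(u>355)&(u<425)&(v>210)&(v<275);print('rim',m.sum(),P[m].mean(0),rect(P[m][:,:2]))
            m=(z>0.006)&(z<0.02)&(u>335)&(u<435)&(v>210)&(v<275);print('ears',m.sum(),P[m].mean(0),rect(P[m][:,:2]))
        m=(z>0.082)&(z<0.1)&(x>0.28)&(x<0.56)&(y>0.18)&(y<0.32);print('racktop',m.sum(),np.median(z[m]),rect(P[m][:,:2]))
        m=(z>0.12)&(z<0.2)&(x>0.28)&(x<0.6)&(y>0.18)&(y<0.36);
        k,l=cv2.connectedComponents(m.astype('u1'))
        for i in range(1,k):
            q=P[l==i];t=q[q[:,2]>q[:,2].max()-.006];print('ut',len(q),q[:,2].max(),t.mean(0),rect(t[:,:2]),d['rgb'][l==i].mean(0))
E
python3 pc.py
```

```text
top0
base 4964 0.03572603630691351 [array([531.4,  -1.4]), array([329.4, 225.1]), np.float64(81.1)]
knob 31 [0.53970359 0.15207567 0.10055809] [0.54621067 0.1602911  0.10810414]
pegs [[0.606, -0.052, 0.043], [0.607, -0.132, 0.044], [0.6, 0.097, 0.044], [0.6, 0.076, 0.044], [0.6, 0.064, 0.045], [0.601, -0.019, 0.047], [0.602, -0.037, 0.043], [0.597, 0.088, 0.043], [0.599, -0.025, 0.043], [0.6, -0.072, 0.045], [0.595, 0.031, 0.045], [0.597, -0.067, 0.045], [0.59, 0.092, 0.054], [0.59, 0.089, 0.056], [0.592, 0.034, 0.043], [0.592, 0.013, 0.044], [0.593, -0.022, 0.045], [0.593, -0.037, 0.043], [0.587, 0.095, 0.055], [0.587, 0.092, 0.055], [0.586, 0.088, 0.065], [0.587, 0.086, 0.056], [0.589, 0.04, 0.044], [0.589, 0.022, 0.048], [0.589, 0.01, 0.044], [0.589, 0.004, 0.046], [0.59, -0.004, 0.044], [0.59, -0.037, 0.044], [0.591, -0.076, 0.044], [0.591, -0.082, 0.044], [0.592, -0.123, 0.044], [0.584, 0.095, 0.055], [0.583, 0.091, 0.062], [0.584, 0.089, 0.052], [0.583, 0.086, 0.058], [0.584, 0.083, 0.058], [0.586, 0.058, 0.043], [0.586, 0.019, 0.045], [0.587, -0.031, 0.044], [0.587, -0.049, 0.
[... 5780 characters left out ...]
36459] [array([394.8, 319.4]), array([11.8,  7.4]), np.float64(48.9)] [28.22222222 27.48888889 27.35555556]
side0
racktop 272 0.09418034823486121 [array([437.9, 308.3]), array([134.9,  23.1]), np.float64(0.2)]
ut 184 0.18364725157800044 [0.55420253 0.34980733 0.18115064] [array([554.6, 348.8]), array([11.4, 13.1]), np.float64(5.4)] [117.79347826 114.50543478 110.        ]
ut 183 0.1824585175591682 [0.50014444 0.34016534 0.18069366] [array([500.6, 340. ]), array([11.8, 13.1]), np.float64(2.7)] [167.24590164 161.68852459 147.15300546]
ut 175 0.1834711409983001 [0.3916886  0.32125459 0.18136572] [array([392. , 320.4]), array([11.3, 14. ]), np.float64(13.0)] [32.25142857 30.67428571 31.50857143]
```

```bash
python3 - <<'E'
import numpy as np,cv2
from pc import rect
d=np.load('pics/top0.npz');W,K=d['W'],d['K']
def ray(u,v,z,d=d):
    W,K=d['W'],d['K'];r=W[:3,:3]@np.linalg.inv(K)@[u,v,1];o=W[:3,3];return np.round(o+r*(z-o[2])/r[2],4)
cb=lambda x,y:(195+x/4.5-.4,170+y/4.5-.4)
print('btn',ray(*cb(285,350),.045),'hinge',ray(*cb(130,50),.024),'pegA',ray(*cb(171,145),.054),'pegB',ray(*cb(464,199),.054),'knobtop',ray(*cb(65,205),.096))
for n,c in (('tl',(160,38)),('tr',(513,97)),('br',(460,430)),('bl',(102,365))): print(n,ray(*cb(*c),.032))
ce=lambda x,y:(335+x/6-.4,205+y/6-.4)
print('earA',ray(*ce(101,287),.01),'earB',ray(*ce(483,194),.01))
P=d['P'];z=P[...,2];x,y=P[...,0],P[...,1]
m=(z>.085)&(z<.105)&(x>.3)&(x<.58)&(y>.25)&(y<.37);print('rack',m.sum(),rect(P[m][:,:2]))
b=np.abs(np.hypot(x-.4536,y-.01))<.012;print('btn z',np.median(z[b]))
for r in (.02,.04,.06): b=np.abs(np.hypot(x-.568,y+.007))<r;print('seat z',np.median(z[b]))
d=np.load('pics/side0.npz');P=d['P'];z=P[...,2];x,y=P[...,0],P[...,1]
m=(z>.086)&(z<.1)&(x>.3)&(x<.58)&(y>.25)&(y<.37);print('rack side',m.sum(),rect(P[m][:,:2]))
for c in ((.554,.349),(.501,.339),(.392,.320)):
    for lo in (.1,.12,.14,.16):
        m=(np.hypot(x-c[0],y-c[1])<.025)&(z>lo)&(z<lo+.02);print(c,lo,m.sum(),np.round(np.median(P[m],0),4))
m=(np.hypot(x-.54,y-.152)<.025)&(z>.05)&(z<.12);print('knob side',m.sum(),np.round(np.median(P[m],0),4),z[m].max())
m=(np.hypot(x-.4536,y-.01)<.012);print('btn side',m.sum(),np.round(np.median(P[m],0),4))
m=(np.hypot(x-.568,y+.007)<.06);print('seat side',m.sum(),np.round(np.median(P[m],0),4))
from h import *
s=monitor.observe();print(np.round(R.from_rotvec(s['eef_rot']).as_matrix(),4))
E
```

```text
btn [0.4524 0.0102 0.045 ] hinge [0.6511 0.1197 0.024 ] pegA [0.5844 0.0875 0.054 ] pegB [ 0.5525 -0.1047  0.054 ] knobtop [0.5402 0.1498 0.096 ]
tl [0.6584 0.099  0.032 ]
tr [ 0.6231 -0.1368  0.032 ]
br [ 0.4027 -0.105   0.032 ]
bl [0.4406 0.1307 0.032 ]
earA [ 0.4434 -0.2684  0.01  ] earB [ 0.4933 -0.4592  0.01  ]
rack 604 [array([474.7, 334. ]), array([207.8,  45.7]), np.float64(9.0)]
btn z 0.05864746526698417
seat z 0.03792009700077403
seat z 0.03717710699233745
seat z 0.03712783561819144
rack side 1182 [array([472.9, 334.3]), array([208.5,  46. ]), np.float64(8.5)]
(0.554, 0.349) 0.1 50 [0.5509 0.3534 0.1098]
(0.554, 0.349) 0.12 51 [0.5513 0.3536 0.1294]
(0.554, 0.349) 0.14 52 [0.5513 0.353  0.149 ]
(0.554, 0.349) 0.16 58 [0.5517 0.353  0.1697]
(0.501, 0.339) 0.1 49 [0.4978 0.3438 0.1098]
(0.501, 0.339) 0.12 52 [0.4967 0.3436 0.1299]
(0.501, 0.339) 0.14 49 [0.4972 0.344  0.1505]
(0.501, 0.339) 0.16 57 [0.4971 0.3437 0.1697]
(0.392, 0.32) 0.1 46 [0.3894 0.3249 0.1096]
(0.392, 0.32) 0.12 45 [0.3893 0.325  0.1295]
(0.392, 0.32) 0.14 50 [0.39   0.3252 0.1497]
(0.392, 0.32) 0.16 51 [0.3896 0.3252 0.1699]
knob side 107 [0.5346 0.1586 0.0827] 0.10394305069896326
btn side 29 [0.4532 0.0118 0.0595]
seat side 741 [ 0.5669 -0.0047  0.0382]
[[-3.000e-04  9.530e-01  3.029e-01]
 [ 1.600e-03  3.029e-01 -9.530e-01]
 [-1.000e+00  2.000e-04 -1.600e-03]]
```

```bash
cat > plan.py <<'E'
import sys
from h import *
def plan(pos,psi,n,grip):
    s=monitor.observe();p=np.array(s['tcp_pos']);Rm=R.from_rotvec(s['eef_rot']).as_matrix()
    a=np.arctan2(Rm[1,2],Rm[0,2]);tot=np.array(pos)-p
    print('t%.1f pos %s psi %.3f w %.3f F %s q %s'%(s['clock'],np.round(p,4),a,s['gripper_width'],np.round(s['ft_force'],1),np.round(s['joint_positions'],2)))
    da=psi-a
    print('tot',np.round(tot,4),'dpsi %.3f'%da,'tilt',np.round(Rm[2],3))
    out=[]
    for i in range(n):
        th=a+da*i/n;c,s_=np.cos(th),np.sin(th);d=tot/n/.04
        out.append('{"offset":[%.2f,%.2f,%.2f],"delta_rot":[%.2f,0,0],"grip":%g}'%(-d[2],-s_*d[0]+c*d[1],c*d[0]+s_*d[1],-da/n/.1,grip))
    for k in range(0,n,5): print('['+',\n'.join(out[k:k+5])+']')
if __name__=='__main__':
    a=[float(x) for x in sys.argv[1:]];plan(a[:3],a[3],int(a[4]),a[5])
E
python3 plan.py .539 .152 .2 1.276 30 -0.15
python3 - <<'E'
import numpy as np
for n in('top0','side0'):
    P=np.load(f'pics/{n}.npz')['P'];x,y,z=P[...,0],P[...,1],P[...,2]
    m=(x>.4)&(x<.65)&(y>-.25)&(y<-.2);print(n,'mat z',np.nanmedian(z[m]))
    m=(x>.5)&(x<.6)&(y>.2)&(y<.25);print(n,'mat z',np.nanmedian(z[m]))
E
```

```text
t0.1 pos [ 0.1892 -0.5951  0.2304] psi -1.263 w 0.085 F [-0.5 -1.2 -0.1] q [-1.39  0.22  1.53  0.    1.39 -0.13]
tot [ 0.3498  0.7471 -0.0304] dpsi 2.539 tilt [-1.     0.    -0.002]
[{"offset":[0.03,0.47,-0.51],"delta_rot":[-0.85,0,0],"grip":-0.15},
{"offset":[0.03,0.51,-0.46],"delta_rot":[-0.85,0,0],"grip":-0.15},
{"offset":[0.03,0.54,-0.42],"delta_rot":[-0.85,0,0],"grip":-0.15},
{"offset":[0.03,0.58,-0.37],"delta_rot":[-0.85,0,0],"grip":-0.15},
{"offset":[0.03,0.61,-0.32],"delta_rot":[-0.85,0,0],"grip":-0.15}]
[{"offset":[0.03,0.63,-0.27],"delta_rot":[-0.85,0,0],"grip":-0.15},
{"offset":[0.03,0.65,-0.21],"delta_rot":[-0.85,0,0],"grip":-0.15},
{"offset":[0.03,0.67,-0.16],"delta_rot":[-0.85,0,0],"grip":-0.15},
{"offset":[0.03,0.68,-0.10],"delta_rot":[-0.85,0,0],"grip":-0.15},
{"offset":[0.03,0.69,-0.04],"delta_rot":[-0.85,0,0],"grip":-0.15}]
[{"offset":[0.03,0.69,0.01],"delta_rot":[-0.85,0,0],"grip":-0.15},
{"offset":[0.03,0.68,0.07],"delta_rot":[-0.85,0,0],"grip":-0.15},
{"offset":[0.03,0.68,0.13],"delta_rot":[-0.85,0,0],"grip":-0.15},
{"offset":[0.03,0.66,0.19],"delta_rot":[-0.85,0
[... 507 characters left out ...]
6],"delta_rot":[-0.85,0,0],"grip":-0.15},
{"offset":[0.03,0.35,0.59],"delta_rot":[-0.85,0,0],"grip":-0.15},
{"offset":[0.03,0.30,0.62],"delta_rot":[-0.85,0,0],"grip":-0.15},
{"offset":[0.03,0.25,0.64],"delta_rot":[-0.85,0,0],"grip":-0.15}]
[{"offset":[0.03,0.19,0.66],"delta_rot":[-0.85,0,0],"grip":-0.15},
{"offset":[0.03,0.13,0.67],"delta_rot":[-0.85,0,0],"grip":-0.15},
{"offset":[0.03,0.08,0.68],"delta_rot":[-0.85,0,0],"grip":-0.15},
{"offset":[0.03,0.02,0.69],"delta_rot":[-0.85,0,0],"grip":-0.15},
{"offset":[0.03,-0.04,0.69],"delta_rot":[-0.85,0,0],"grip":-0.15}]
top0 mat z 0.004902758183208178
top0 mat z 0.005056387840487453
side0 mat z 0.005992372116089384
side0 mat z 0.00580549375687478
```

drive_tool(steps=[{"offset": [0, 0.47, -0.5], "delta_rot": [-0.85, 0, 0], "grip": -0.15}, {"offset": [0, 0.5, -0.46], "delta_rot": [-0.85, 0, 0], "grip": -0.15}, {"offset": [0, 0.54, -0.42], "delta_rot": [-0.85, 0, 0], "grip": -0.15}, {"offset": [0, 0.58, -0.37], "delta_rot": [-0.85, 0, 0], "grip": -0.15}, {"offset": [0, 0.6, -0.32], "delta_rot": [-0.85, 0, 0], "grip": -0.15}])

```text
clock: 0.65
tcp_pos: [0.2475, -0.4705, 0.2309]
eef_rot: [0.653, 1.471, -0.652]
ft_force: [1.0, -0.5, 0.6]
gripper_width: 0.0489
```

drive_tool(steps=[{"offset": [0, 0.63, -0.27], "delta_rot": [-0.85, 0, 0], "grip": -0.15}, {"offset": [0, 0.65, -0.2], "delta_rot": [-0.85, 0, 0], "grip": -0.15}, {"offset": [0, 0.67, -0.15], "delta_rot": [-0.85, 0, 0], "grip": -0.15}, {"offset": [0, 0.68, -0.1], "delta_rot": [-0.85, 0, 0], "grip": -0.15}, {"offset": [0, 0.69, -0.05], "delta_rot": [-0.85, 0, 0], "grip": -0.15}])

```text
clock: 1.15
tcp_pos: [0.3059, -0.3464, 0.231]
eef_rot: [0.322, 1.547, -0.321]
ft_force: [0.4, -0.2, 1.6]
gripper_width: 0.0489
```

drive_tool(steps=[{"offset": [0, 0.69, 0], "delta_rot": [-0.85, 0, 0], "grip": -0.15}, {"offset": [0, 0.68, 0.07], "delta_rot": [-0.85, 0, 0], "grip": -0.15}, {"offset": [0, 0.68, 0.13], "delta_rot": [-0.85, 0, 0], "grip": -0.15}, {"offset": [0, 0.66, 0.2], "delta_rot": [-0.85, 0, 0], "grip": -0.15}, {"offset": [0, 0.64, 0.25], "delta_rot": [-0.85, 0, 0], "grip": -0.15}])

```text
clock: 1.65
tcp_pos: [0.3638, -0.2215, 0.2311]
eef_rot: [-0.012, 1.571, 0.012]
ft_force: [0.8, -0.6, -0.2]
gripper_width: 0.0487
```

drive_tool(steps=[{"offset": [0, 0.62, 0.3], "delta_rot": [-0.85, 0, 0], "grip": -0.15}, {"offset": [0, 0.6, 0.35], "delta_rot": [-0.85, 0, 0], "grip": -0.15}, {"offset": [0, 0.56, 0.4], "delta_rot": [-0.85, 0, 0], "grip": -0.15}, {"offset": [0, 0.53, 0.44], "delta_rot": [-0.85, 0, 0], "grip": -0.15}, {"offset": [0, 0.5, 0.48], "delta_rot": [-0.85, 0, 0], "grip": -0.15}])

```text
clock: 2.15
tcp_pos: [0.4213, -0.0959, 0.2312]
eef_rot: [-0.345, 1.543, 0.345]
ft_force: [-0.8, -0.5, 0.6]
gripper_width: 0.0488
```

drive_tool(steps=[{"offset": [0, 0.44, 0.52], "delta_rot": [-0.85, 0, 0], "grip": -0.15}, {"offset": [0, 0.4, 0.56], "delta_rot": [-0.85, 0, 0], "grip": -0.15}, {"offset": [0, 0.35, 0.6], "delta_rot": [-0.85, 0, 0], "grip": -0.15}, {"offset": [0, 0.3, 0.62], "delta_rot": [-0.85, 0, 0], "grip": -0.15}, {"offset": [0, 0.25, 0.64], "delta_rot": [-0.85, 0, 0], "grip": -0.15}])

```text
clock: 2.65
tcp_pos: [0.4785, 0.0292, 0.2311]
eef_rot: [-0.676, 1.463, 0.676]
ft_force: [0.6, -0.9, -0.1]
gripper_width: 0.0492
```

drive_tool(steps=[{"offset": [0, 0.2, 0.66], "delta_rot": [-0.85, 0, 0], "grip": -0.15}, {"offset": [0, 0.13, 0.67], "delta_rot": [-0.85, 0, 0], "grip": -0.15}, {"offset": [0, 0.08, 0.68], "delta_rot": [-0.85, 0, 0], "grip": -0.15}, {"offset": [0, 0, 0.69], "delta_rot": [-0.85, 0, 0], "grip": -0.15}, {"offset": [0, 0, 0.69], "delta_rot": [-0.85, 0, 0], "grip": -0.15}])

```text
clock: 3.15
tcp_pos: [0.5344, 0.1546, 0.2309]
eef_rot: [-1.0, 1.329, 1.0]
ft_force: [-0.4, -0.7, -0.5]
gripper_width: 0.0489
```

```bash
python3 plan.py .539 .152 .2 1.276 2 -0.15; python3 - <<'E'
from h import *
snap('wrist','w1')
E
```

```text
t3.1 pos [0.5344 0.1546 0.2309] psi 1.291 w 0.049 F [-0.4 -0.7 -0.5] q [ 0.14  0.06  1.71 -0.    1.38 -1.15]
tot [ 0.0046 -0.0026 -0.0309] dpsi -0.015 tilt [-1.  0. -0.]
[{"offset":[0.39,-0.06,-0.02],"delta_rot":[0.07,0,0],"grip":-0.15},
{"offset":[0.39,-0.06,-0.02],"delta_rot":[0.07,0,0],"grip":-0.15}]
```

View pics/w1.png

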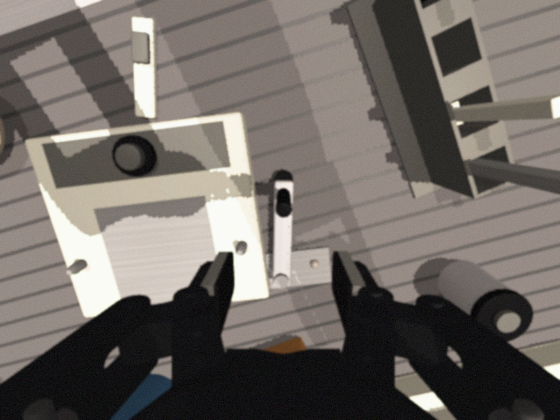

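```bash
python3 - <<'E'
import numpy as np,cv2
from pc import rect
d=np.load('pics/w1.npz');P=d['P'];z=P[...,2];x,y=P[...,0],P[...,1]
v,u=np.mgrid[:420,:560];g=np.isfinite(z)
print('mat',np.nanmedian(z[g&(x>.5)&(x<.6)&(y>.2)&(y<.25)]))
m=(u>265)&(u<305)&(v>160)&(v<230)&(z>.085)&(z<.12);print('knobtop',m.sum(),np.median(P[m],0),rect(P[m][:,:2]),np.median(u[m]),np.median(v[m]))
m=(u>262)&(u<300)&(v>215)&(v<290)&(z>.018)&(z<.036);print('bar',m.sum(),np.median(P[m],0),rect(P[m][:,:2]))
m=(u>20)&(u<275)&(v>110)&(v<318)&(z>.026)&(z<.046);print('base',m.sum(),np.median(z[m]),rect(P[m][:,:2]))
m=(u>105)&(u<160)&(v>130)&(v<180)&(z>.048)&(z<.075);print('btn',m.sum(),np.median(P[m],0),rect(P[m][:,:2]))
for b in ((60,95,255,280),(232,252,235,257)):
    m=(u>b[0])&(u<b[1])&(v>b[2])&(v<b[3])&(z>.048)&(z<.075);print('peg',m.sum(),np.median(P[m],0),z[m].max() if m.any() else 0)
E
```

```text
mat 0.30419904464146325
knobtop 262 [0.53807365 0.15337788 0.10065704] [array([539.4, 153.1]), array([15.5, 15. ]), np.float64(72.0)] 283.0 208.0
bar 1320 [0.61008467 0.13037451 0.02910863] [array([610.1, 124.4]), array([34.2, 98.7]), np.float64(72.6)]
base 33195 0.03736492703835015 [array([533.4,  10.7]), array([264.8, 224.3]), np.float64(80.8)]
btn 1251 [0.45230056 0.01491341 0.05139159] [array([452.2,  11.9]), array([42.1, 42.4]), np.float64(26.2)]
peg 142 [ 0.552307   -0.10100512  0.05584286] 0.06333681088555865
peg 109 [0.58189087 0.09076935 0.05667079] 0.06250927768892889
```

drive_tool(steps=[{"offset": [0.9, -0.12, 0], "delta_rot": [0.24, 0, 0], "grip": -0.15}, {"offset": [0.9, 0, 0], "delta_rot": [0, 0, 0], "grip": -0.15}, {"offset": [0.9, 0, 0], "delta_rot": [0, 0, 0], "grip": -0.15}, {"offset": [0.9, 0, 0], "delta_rot": [0, 0, 0], "grip": -0.15}, {"offset": [0.6, 0, 0], "delta_rot": [0, 0, 0], "grip": -0.15}])

```text
clock: 3.7
tcp_pos: [0.5368, 0.1519, 0.0601]
eef_rot: [-0.978, 1.343, 0.981]
ft_force: [0.6, -0.1, -0.6]
gripper_width: 0.0492
```

drive_tool(steps=[{"offset": [0, 0, 0], "delta_rot": [0, 0, 0], "grip": 0.3}, {"offset": [0, 0, 0], "delta_rot": [0, 0, 0], "grip": 0.3}, {"offset": [0, 0, 0], "delta_rot": [0, 0, 0], "grip": 0.3}, {"offset": [0, 0, 0], "delta_rot": [0, 0, 0], "grip": 0.3}, {"offset": [0, 0, 0], "delta_rot": [0, 0, 0], "grip": 0.3}])

```text
clock: 4.2
tcp_pos: [0.5399, 0.1524, 0.0649]
eef_rot: [-0.98, 1.337, 0.978]
ft_force: [-0.1, -0.3, -0.5]
gripper_width: 0.0296
```

drive_tool(steps=[{"offset": [0, -0.014, 0.275], "delta_rot": [1, 0, 0], "grip": 0.3}, {"offset": [0, -0.014, 0.275], "delta_rot": [1, 0, 0], "grip": 0.3}, {"offset": [0, -0.014, 0.275], "delta_rot": [1, 0, 0], "grip": 0.3}, {"offset": [0, -0.014, 0.275], "delta_rot": [1, 0, 0], "grip": 0.3}, {"offset": [0, -0.014, 0.275], "delta_rot": [1, 0, 0], "grip": 0.3}])

```text
clock: 4.7
tcp_pos: [0.568, 0.199, 0.064]
eef_rot: [-0.594, 1.488, 0.593]
ft_force: [-0.2, -1.0, -0.3]
gripper_width: 0.03
```

drive_tool(steps=[{"offset": [0, -0.014, 0.275], "delta_rot": [1, 0, 0], "grip": 0.3}, {"offset": [0, -0.014, 0.275], "delta_rot": [1, 0, 0], "grip": 0.3}, {"offset": [0, -0.014, 0.275], "delta_rot": [1, 0, 0], "grip": 0.3}, {"offset": [0, -0.014, 0.275], "delta_rot": [1, 0, 0], "grip": 0.3}, {"offset": [0, -0.014, 0.275], "delta_rot": [1, 0, 0], "grip": 0.3}])

```text
clock: 5.2
tcp_pos: [0.6155, 0.2257, 0.0639]
eef_rot: [-0.203, 1.561, 0.204]
ft_force: [-1.0, 0.4, 0.2]
gripper_width: 0.0301
```

```bash
cat > arc.py <<'E'
from h import *
s=monitor.observe();p=s['tcp_pos'];Rm=R.from_rotvec(s['eef_rot']).as_matrix()
H=np.array([.644,.1201]);d=p[:2]-H;a=np.arctan2(d[1],d[0])
print(s['clock'],'r %.4f tool theta %.3f'%(np.hypot(*d),np.pi-.155-a),'psi-tangent %.3f'%(np.arctan2(Rm[1,2],Rm[0,2])-(a-np.pi/2)),np.round(s['ft_force'],1),p)
E
python3 arc.py
```

```text
5.2 r 0.1094 tool theta 1.152 psi-tangent -0.004 [-1.   0.4  0.2] [0.61550963 0.22573347 0.06391497]
```

drive_tool(steps=[{"offset": [0, -0.014, 0.275], "delta_rot": [1, 0, 0], "grip": 0.3}, {"offset": [0, -0.014, 0.275], "delta_rot": [1, 0, 0], "grip": 0.3}, {"offset": [0, -0.014, 0.275], "delta_rot": [1, 0, 0], "grip": 0.3}, {"offset": [0, -0.014, 0.275], "delta_rot": [1, 0, 0], "grip": 0.3}, {"offset": [0, 0, 0.1], "delta_rot": [0.3, 0, 0], "grip": 0.3}])

```text
clock: 5.7
tcp_pos: [0.664, 0.2275, 0.0641]
eef_rot: [0.133, 1.565, -0.132]
ft_force: [-0.5, 0.5, -0.2]
gripper_width: 0.0298
```

drive_tool(steps=[{"offset": [0, 0, 0.1], "delta_rot": [0.3, 0, 0], "grip": 0.3}, {"offset": [0, 0, 0.05], "delta_rot": [0, 0, 0], "grip": 0.3}, {"offset": [0, 0, 0], "delta_rot": [0, 0, 0], "grip": 0.3}, {"offset": [0, 0, 0], "delta_rot": [0, 0, 0], "grip": 0.3}, {"offset": [0, 0, 0], "delta_rot": [0, 0, 0], "grip": 0.3}])

```text
clock: 6.2
tcp_pos: [0.6685, 0.2263, 0.0633]
eef_rot: [0.154, 1.565, -0.154]
ft_force: [-0.2, -0.1, 0.1]
gripper_width: 0.0297
```

```bash
python3 arc.py;python3 - <<'E'
from h import *
snap('wrist','w2')
E
```

```text
6.2 r 0.1090 tool theta 1.643 psi-tangent 0.031 [-0.2 -0.1  0.1] [0.66854421 0.22634704 0.06332443]
```

View pics/w2.png

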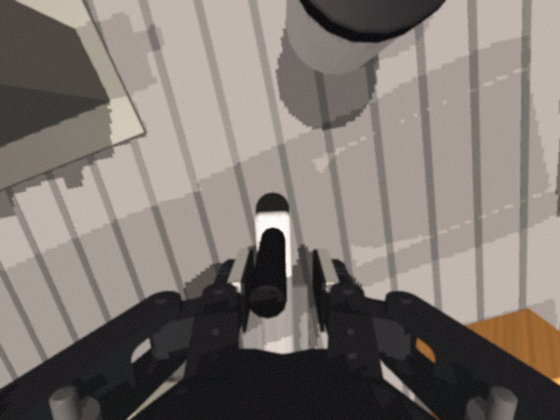

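drive_tool(steps=[{"offset": [0, 0, 0.05], "delta_rot": [0, 0, 0], "grip": 0.3}, {"offset": [0, 0, 0.05], "delta_rot": [0, 0, 0], "grip": 0.3}, {"offset": [0, 0, 0], "delta_rot": [0, 0, 0], "grip": 0.3}, {"offset": [0, 0, 0], "delta_rot": [0, 0, 0], "grip": 0.3}, {"offset": [0, 0, 0], "delta_rot": [0, 0, 0], "grip": 0.3}])

```text
clock: 6.75
tcp_pos: [0.6695, 0.2263, 0.063]
eef_rot: [0.154, 1.572, -0.155]
ft_force: [-10.9, 0.8, 6.6]
gripper_width: 0.0302
```

```bash
python3 arc.py
```

```text
6.75 r 0.1092 tool theta 1.652 psi-tangent 0.040 [-10.9   0.8   6.6] [0.66953867 0.22630574 0.06296415]
```

drive_tool(steps=[{"offset": [0, 0, -0.2], "delta_rot": [0, 0, 0], "grip": 0.1}, {"offset": [-0.7, 0, 0], "delta_rot": [0, 0, 0], "grip": 0.1}, {"offset": [-1, 0, 0], "delta_rot": [0, 0, 0], "grip": -0.2}, {"offset": [-1, 0, 0], "delta_rot": [0, 0, 0], "grip": -0.2}, {"offset": [-1, 0, 0], "delta_rot": [0, 0, 0], "grip": -0.2}])

```text
clock: 7.25
tcp_pos: [0.6647, 0.2271, 0.2128]
eef_rot: [0.155, 1.565, -0.155]
ft_force: [1.3, 0.4, -0.0]
gripper_width: 0.0516
```

```bash
python3 - <<'E'
from h import *
snap('side','s3')
from pc import rect
c,P,W,K=snap('top','t3');z=P[...,2];x,y=P[...,0],P[...,1]
v,u=np.mgrid[:420,:560]
m=(z>0.115)&(z<0.16)&(x>.4)&(x<.54)&(y<-.27)&(y>-.45);print('handle',m.sum(),P[m].mean(0),rect(P[m][:,:2]))
m=(z>0.084)&(z<0.1)&(x>.3)&(x<.6)&(y<-.2)&(y>-.5);print('rim',m.sum(),P[m].mean(0),rect(P[m][:,:2]))
E
python3 plan.py .468 -.3617 .2 .258 20 -0.2
```

```text
handle 74 [ 0.46793533 -0.36068235  0.14377333] [array([ 468.2, -361.5]), array([11.8, 43.2]), np.float64(15.2)]
rim 282 [ 0.46780718 -0.36201745  0.09178061] [array([ 468.1, -361.8]), array([120. , 122.4]), np.float64(14.8)]
t7.3 pos [0.6688 0.228  0.2204] psi -0.197 w 0.051 F [ 0.5 -0.2  0.7] q [ 0.22  0.41  1.31 -0.    1.41  0.41]
tot [-0.2008 -0.5897 -0.0204] dpsi 0.455 tilt [-1.     0.005  0.013]
[{"offset":[0.03,-0.77,-0.10],"delta_rot":[-0.23,0,0],"grip":-0.2},
{"offset":[0.03,-0.77,-0.12],"delta_rot":[-0.23,0,0],"grip":-0.2},
{"offset":[0.03,-0.77,-0.14],"delta_rot":[-0.23,0,0],"grip":-0.2},
{"offset":[0.03,-0.76,-0.15],"delta_rot":[-0.23,0,0],"grip":-0.2},
{"offset":[0.03,-0.76,-0.17],"delta_rot":[-0.23,0,0],"grip":-0.2}]
[{"offset":[0.03,-0.76,-0.19],"delta_rot":[-0.23,0,0],"grip":-0.2},
{"offset":[0.03,-0.75,-0.21],"delta_rot":[-0.23,0,0],"grip":-0.2},
{"offset":[0.03,-0.75,-0.22],"delta_rot":[-0.23,0,0],"grip":-0.2},
{"offset":[0.03,-0.74,-0.24],"delta_rot":[-0.23,0,0],"grip":-0.2},
{"offset":[0.03,-0.74,-0.26],"delta_rot":[-0.23,0,0],"grip":-0.2}]
[{"offset":[0.03,-0.73,-0.27],"delta_rot":[-0.23,0,0],"grip":-0.2},
{"offset":[0.03,-0.72,-0.29],"delta_rot":[-0.23,0,0],"grip":-0.2},
{"offset":[0.03,-0.72,-0.31],"delta_rot":[-0.23,0,0],"grip":-0.2},
{"offset":[0.03,-0.71,-0.32],"delta_rot":[-0.23,0,0],"grip":-0.2},
{"offset":[0.03,-0.70,-0.34],"delta_rot":[-0.23,0,0],"grip":-0.2}]
[{"offset":[0.03,-0.69,-0.35],"delta_rot":[-0.23,0,0],"grip":-0.2},
{"offset":[0.03,-0.69,-0.37],"delta_rot":[-0.23,0,0],"grip":-0.2},
{"offset":[0.03,-0.68,-0.39],"delta_rot":[-0.23,0,0],"grip":-0.2},
{"offset":[0.03,-0.67,-0.40],"delta_rot":[-0.23,0,0],"grip":-0.2},
{"offset":[0.03,-0.66,-0.42],"delta_rot":[-0.23,0,0],"grip":-0.2}]
```

View pics/t3.png

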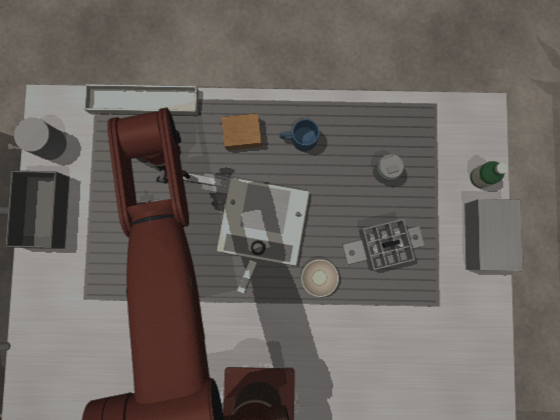

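View pics/s3.png

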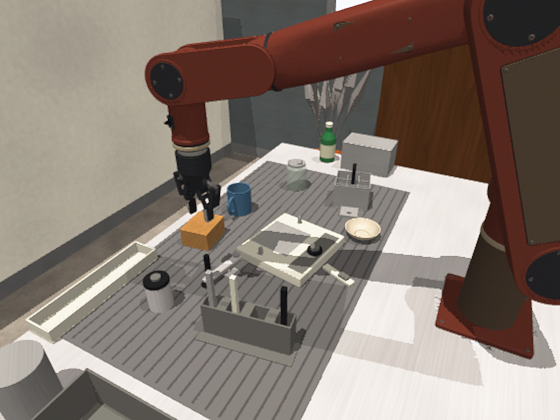

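drive_tool(steps=[{"offset": [0, -0.77, -0.1], "delta_rot": [-0.23, 0, 0], "grip": -0.2}, {"offset": [0, -0.77, -0.12], "delta_rot": [-0.23, 0, 0], "grip": -0.2}, {"offset": [0, -0.77, -0.14], "delta_rot": [-0.23, 0, 0], "grip": -0.2}, {"offset": [0, -0.76, -0.15], "delta_rot": [-0.23, 0, 0], "grip": -0.2}, {"offset": [0, -0.76, -0.17], "delta_rot": [-0.23, 0, 0], "grip": -0.2}])

```text
clock: 7.85
tcp_pos: [0.6143, 0.0786, 0.2109]
eef_rot: [0.063, 1.569, -0.064]
ft_force: [0.4, 0.8, 0.5]
gripper_width: 0.0514
```

drive_tool(steps=[{"offset": [0, -0.76, -0.2], "delta_rot": [-0.23, 0, 0], "grip": -0.2}, {"offset": [0, -0.75, -0.2], "delta_rot": [-0.23, 0, 0], "grip": -0.2}, {"offset": [0, -0.75, -0.22], "delta_rot": [-0.23, 0, 0], "grip": -0.2}, {"offset": [0, -0.74, -0.24], "delta_rot": [-0.23, 0, 0], "grip": -0.2}, {"offset": [0, -0.74, -0.26], "delta_rot": [-0.23, 0, 0], "grip": -0.2}])

```text
clock: 8.35
tcp_pos: [0.5641, -0.0694, 0.211]
eef_rot: [-0.027, 1.57, 0.027]
ft_force: [0.9, -0.5, 0.1]
gripper_width: 0.0516
```

drive_tool(steps=[{"offset": [0, -0.73, -0.27], "delta_rot": [-0.23, 0, 0], "grip": -0.2}, {"offset": [0, -0.72, -0.3], "delta_rot": [-0.23, 0, 0], "grip": -0.2}, {"offset": [0, -0.72, -0.3], "delta_rot": [-0.23, 0, 0], "grip": -0.2}, {"offset": [0, -0.71, -0.32], "delta_rot": [-0.23, 0, 0], "grip": -0.2}, {"offset": [0, -0.7, -0.34], "delta_rot": [-0.23, 0, 0], "grip": -0.2}])

```text
clock: 8.85
tcp_pos: [0.5144, -0.2171, 0.211]
eef_rot: [-0.117, 1.567, 0.117]
ft_force: [-0.1, 1.1, 0.3]
gripper_width: 0.0507
```

drive_tool(steps=[{"offset": [0, -0.7, -0.35], "delta_rot": [-0.23, 0, 0], "grip": -0.2}, {"offset": [0, -0.7, -0.37], "delta_rot": [-0.23, 0, 0], "grip": -0.2}, {"offset": [0, -0.68, -0.4], "delta_rot": [-0.23, 0, 0], "grip": -0.2}, {"offset": [0, -0.67, -0.4], "delta_rot": [-0.23, 0, 0], "grip": -0.2}, {"offset": [0, -0.66, -0.42], "delta_rot": [-0.23, 0, 0], "grip": -0.2}])

```text
clock: 9.35
tcp_pos: [0.4644, -0.366, 0.211]
eef_rot: [-0.208, 1.561, 0.207]
ft_force: [0.4, 0.3, -0.7]
gripper_width: 0.0512
```

```bash
python3 - <<'E'
from h import *
from pc import rect
c,P,W,K=snap('wrist','w4');z=P[...,2];x,y=P[...,0],P[...,1]
m=(z>0.115)&(z<0.16)&(x>.38)&(x<.56)&(y<-.25)&(y>-.47);print('handle',m.sum(),P[m].mean(0),rect(P[m][:,:2]),np.percentile(z[m],[50,90]))
m=(z>0.086)&(z<0.1)&(x>.3)&(x<.6)&(y<-.2)&(y>-.5);print('rim',m.sum(),P[m].mean(0),rect(P[m][:,:2]),np.median(z[m]))
E
python3 plan.py .468 -.3617 .11 .258 5 -0.2
```

```text
handle 1003 [ 0.46739725 -0.3608357   0.14465469] [array([ 467.8, -362.2]), array([12., 44.]), np.float64(14.6)] [0.14491517 0.14578498]
rim 2611 [ 0.46768473 -0.36130884  0.09337971] [array([ 467.9, -362.8]), array([120.5, 120.6]), np.float64(14.7)] 0.09461578586999503
t9.4 pos [ 0.4627 -0.3703  0.2111] psi 0.263 w 0.052 F [-1.7 -2.4  1.2] q [-0.81  0.16  1.64 -0.    1.34 -1.07]
tot [ 0.0053  0.0086 -0.1011] dpsi -0.005 tilt [-1.    -0.003 -0.002]
[{"offset":[0.51,0.03,0.04],"delta_rot":[0.01,0,0],"grip":-0.2},
{"offset":[0.51,0.03,0.04],"delta_rot":[0.01,0,0],"grip":-0.2},
{"offset":[0.51,0.03,0.04],"delta_rot":[0.01,0,0],"grip":-0.2},
{"offset":[0.51,0.03,0.04],"delta_rot":[0.01,0,0],"grip":-0.2},
{"offset":[0.51,0.03,0.04],"delta_rot":[0.01,0,0],"grip":-0.2}]
```

View pics/w4.png

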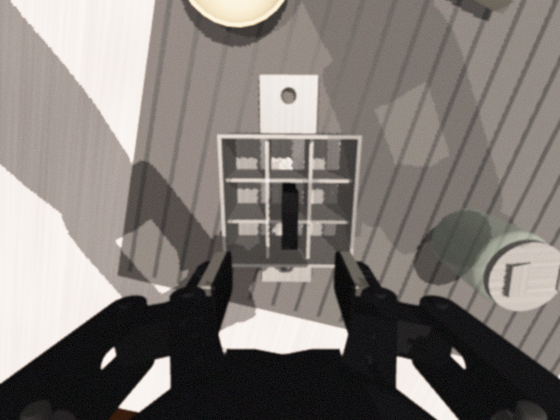

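drive_tool(steps=[{"offset": [0.2, 0, 0], "delta_rot": [0, 0, 0], "grip": -0.2}, {"offset": [0, 0, 0], "delta_rot": [0, 0, 0], "grip": -0.2}, {"offset": [0, 0, 0], "delta_rot": [0, 0, 0], "grip": -0.2}, {"offset": [0, 0, 0], "delta_rot": [0, 0, 0], "grip": -0.2}, {"offset": [0, 0, 0], "delta_rot": [0, 0, 0], "grip": -0.2}])

```text
clock: 9.9
tcp_pos: [0.4656, -0.3641, 0.2036]
eef_rot: [-0.208, 1.561, 0.207]
ft_force: [0.3, 0.0, 0.4]
gripper_width: 0.0513
```

```bash
python3 - <<'E'
from h import *
from pc import rect
c,P,W,K=snap('wrist','w5');z=P[...,2];x,y=P[...,0],P[...,1]
m=(z>0.115)&(z<0.16)&(x>.38)&(x<.56)&(y<-.25)&(y>-.47);print('handle',m.sum(),P[m].mean(0),rect(P[m][:,:2]),np.percentile(z[m],[50,90]))
m=(z>0.086)&(z<0.1)&(x>.3)&(x<.6)&(y<-.2)&(y>-.5);print('rim',m.sum(),P[m].mean(0),rect(P[m][:,:2]),np.median(z[m]))
E
python3 plan.py .468 -.3625 .11 .256 5 -0.2
```

```text
handle 1062 [ 0.46734913 -0.36067351  0.14484515] [array([ 467.9, -362.1]), array([11.9, 44. ]), np.float64(15.0)] [0.14504245 0.14586329]
rim 2726 [ 0.46721826 -0.36036827  0.09344143] [array([ 468. , -362.8]), array([120.5, 120.8]), np.float64(14.7)] 0.09467381127489699
t9.9 pos [ 0.4655 -0.3643  0.2035] psi 0.264 w 0.052 F [-0.2  0.7  0.9] q [-0.8   0.16  1.65  0.    1.33 -1.06]
tot [ 0.0025  0.0018 -0.0935] dpsi -0.008 tilt [-1. -0.  0.]
[{"offset":[0.47,0.01,0.01],"delta_rot":[0.02,0,0],"grip":-0.2},
{"offset":[0.47,0.01,0.01],"delta_rot":[0.02,0,0],"grip":-0.2},
{"offset":[0.47,0.01,0.01],"delta_rot":[0.02,0,0],"grip":-0.2},
{"offset":[0.47,0.01,0.01],"delta_rot":[0.02,0,0],"grip":-0.2},
{"offset":[0.47,0.01,0.01],"delta_rot":[0.02,0,0],"grip":-0.2}]
```

drive_tool(steps=[{"offset": [0.5, 0.03, 0.07], "delta_rot": [0.08, 0, 0], "grip": -0.2}, {"offset": [0.5, 0, 0], "delta_rot": [0, 0, 0], "grip": -0.2}, {"offset": [0.5, 0, 0], "delta_rot": [0, 0, 0], "grip": -0.2}, {"offset": [0.5, 0, 0], "delta_rot": [0, 0, 0], "grip": -0.2}, {"offset": [0.4, 0, 0], "delta_rot": [0, 0, 0], "grip": -0.2}])

```text
clock: 10.45
tcp_pos: [0.4674, -0.3625, 0.1062]
eef_rot: [-0.2, 1.562, 0.201]
ft_force: [-0.3, 0.5, 0.5]
gripper_width: 0.0507
```

drive_tool(steps=[{"offset": [0, 0, 0], "delta_rot": [0, 0, 0], "grip": -0.2}, {"offset": [0, 0, 0], "delta_rot": [0, 0, 0], "grip": 1}, {"offset": [0, 0, 0], "delta_rot": [0, 0, 0], "grip": 1}, {"offset": [0, 0, 0], "delta_rot": [0, 0, 0], "grip": 1}, {"offset": [0, 0, 0], "delta_rot": [0, 0, 0], "grip": 1}], newtons=70)

```text
clock: 10.95
tcp_pos: [0.4685, -0.3637, 0.1088]
eef_rot: [-0.202, 1.559, 0.198]
ft_force: [2.7, 0.5, 2.5]
gripper_width: 0.0109
```

drive_tool(steps=[{"offset": [0, 0, 0], "delta_rot": [0, 0, 0], "grip": 1}, {"offset": [0, 0, 0], "delta_rot": [0, 0, 0], "grip": 1}, {"offset": [-0.3, 0, 0], "delta_rot": [0, 0, 0], "grip": 1}, {"offset": [-0.3, 0, 0], "delta_rot": [0, 0, 0], "grip": 1}, {"offset": [0, 0, 0], "delta_rot": [0, 0, 0], "grip": 1}], newtons=70)

```text
clock: 11.45
tcp_pos: [0.4679, -0.3637, 0.1332]
eef_rot: [-0.202, 1.56, 0.199]
ft_force: [0.4, -0.8, -3.9]
gripper_width: 0.011
```

drive_tool(steps=[{"offset": [-0.5, 0, 0], "delta_rot": [0, 0, 0], "grip": 1}, {"offset": [-0.6, 0, 0], "delta_rot": [0, 0, 0], "grip": 1}, {"offset": [-0.6, 0, 0], "delta_rot": [0, 0, 0], "grip": 1}, {"offset": [-0.6, 0, 0], "delta_rot": [0, 0, 0], "grip": 1}, {"offset": [-0.2, 0, 0], "delta_rot": [0, 0, 0], "grip": 1}])

```text
clock: 11.95
tcp_pos: [0.4682, -0.3638, 0.2341]
eef_rot: [-0.203, 1.559, 0.198]
ft_force: [1.0, 0.1, -2.6]
gripper_width: 0.0113
```

```bash
python3 - <<'E'
import cv2,numpy as np
i=cv2.imread('pics/w1.png')
a=cv2.resize(i[245:300,50:110],None,fx=10,fy=10,interpolation=cv2.INTER_CUBIC)
b=cv2.resize(i[225:275,220:280],None,fx=10,fy=10,interpolation=cv2.INTER_CUBIC)
cv2.imwrite('pics/pega.png',b);cv2.imwrite('pics/pegb.png',a)
t=cv2.imread('pics/top0.png')
cv2.imwrite('pics/pegt.png',np.hstack([cv2.resize(t[190:215,220:250],None,fx=12,fy=12,interpolation=cv2.INTER_CUBIC),cv2.resize(t[200:225,285:315],None,fx=12,fy=12,interpolation=cv2.INTER_CUBIC)]))
E
```

```text
(no output)
```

View pics/pega.png

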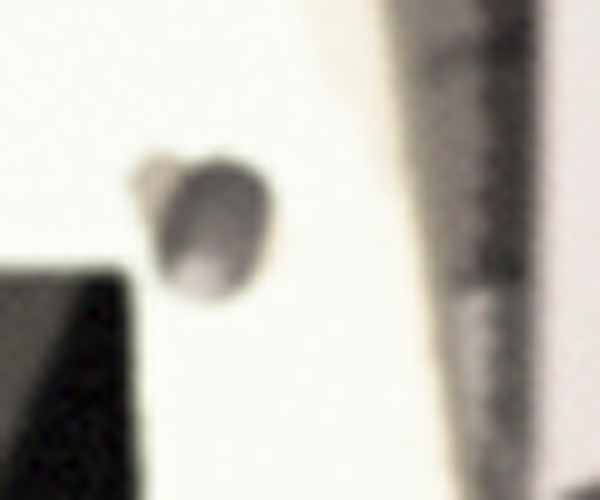

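View pics/pegb.png

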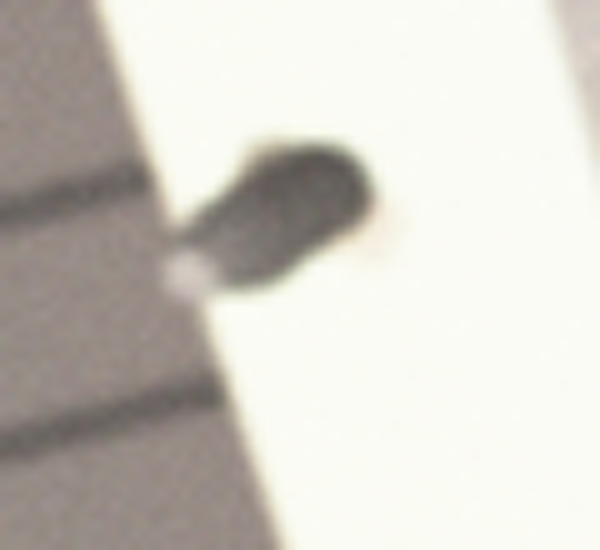

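View pics/pegt.png

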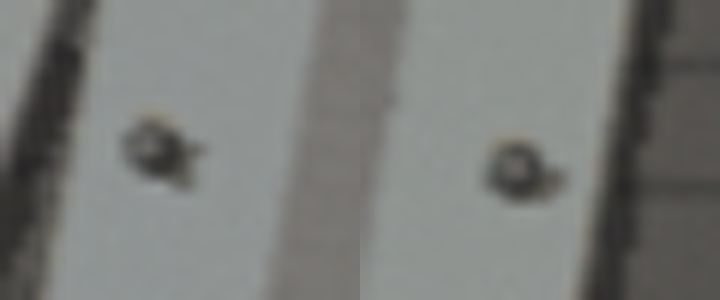

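```bash
python3 - <<'E'
import numpy as np,cv2
w=np.load('pics/w1.npz');t=np.load('pics/top0.npz')
def ray(u,v,z,d):
    W,K=d['W'],d['K'];r=W[:3,:3]@np.linalg.inv(K)@[u,v,1];o=W[:3,3];return np.round(o+r*(z-o[2])/r[2],4)[:2]
f=lambda o,x,y,k:(o[0]+x/k-.5,o[1]+y/k-.5)
def show(n,A,B):
    c=(A+B)/2;d=A-B;print(n,A,B,'c',c,'yaw %.4f len %.4f'%(np.arctan2(-d[0],d[1]),np.hypot(*d)))
show('w base',ray(*f((220,225),222,205,10),.0365,w),ray(*f((50,245),318,193,10),.0365,w))
show('w tip',ray(*f((220,225),205,278,10),.0605,w),ray(*f((50,245),190,268,10),.0605,w))
show('top',ray(*f((220,190),150,143,12),.0605,t),ray(*f((285,200),155,168,12),.0605,t))
# base rect from wrist w1: bright housing pixels at correct z
P=w['P'];rgb=w['rgb'].astype(int);z=P[...,2]
v,u=np.mgrid[:420,:560]
m=(abs(z-.0365)<.006)&(v<318)&(u<275)&(rgb.min(-1)>150)
m=cv2.morphologyEx(m.astype('u1'),cv2.MORPH_OPEN,np.ones((5,5)))
k,l,s,_=cv2.connectedComponentsWithStats(m);i=1+np.argmax(s[1:,4]);q=P[l==i][:,:2]
r=cv2.minAreaRect((q*1000).astype('float32'));print(r)
E
```

```text
w base [0.5846 0.0889] [ 0.5538 -0.106 ] c [ 0.5692  -0.00855] yaw -0.1567 len 0.1973
w tip [0.5841 0.0904] [ 0.5522 -0.1043] c [ 0.56815 -0.00695] yaw -0.1624 len 0.1973
top [0.5848 0.0887] [ 0.5528 -0.1036] c [ 0.5688  -0.00745] yaw -0.1649 len 0.1949
((531.6004638671875, -1.47161865234375), (240.01568603515625, 224.08055114746094), 80.90980529785156)
```

drive_tool(steps=[{"offset": [0, 0, 0], "delta_rot": [0, 0, 0], "grip": 1}, {"offset": [0, 0, 0], "delta_rot": [0, 0, 0], "grip": 1}, {"offset": [0, 0, 0], "delta_rot": [0, 0, 0], "grip": 1}, {"offset": [0, 0, 0], "delta_rot": [0, 0, 0], "grip": 1}, {"offset": [0, 0, 0], "delta_rot": [0, 0, 0], "grip": 1}])

```text
clock: 12.45
tcp_pos: [0.4671, -0.3627, 0.2302]
eef_rot: [-0.199, 1.563, 0.201]
ft_force: [-0.2, 0.4, -3.1]
gripper_width: 0.0112
```

```bash
cat > bask.py <<'E'
from h import *
import sys
from pc import rect
s=monitor.observe();p=np.array(s['tcp_pos']);Rm=R.from_rotvec(s['eef_rot']).as_matrix()
c,P,W,K=snap('wrist',sys.argv[1]);z=P[...,2];zr=p[2]-.1088+.0945
near=np.hypot(P[...,0]-p[0],P[...,1]-p[1])<.11
v,u=np.mgrid[:420,:560]
m=(abs(z-zr)<.012)&near
print('rim',m.sum(),np.median(z[m]),rect(P[m][:,:2]),'tcp',np.round(p,4),'psi',np.arctan2(Rm[1,2],Rm[0,2]),s['gripper_width'])
m=(abs(z-zr+.080)<.006)&(np.hypot(P[...,0]-p[0],P[...,1]-p[1])<.14)&(v<220)
print('ear z',m.sum(),np.median(z[m]) if m.any() else 0, rect(P[m][:,:2]))
E
python3 bask.py w6; python3 plan.py .5687 -.0076 .25 -.159 15 1
```

```text
rim 6678 0.21561402061114576 [array([ 466.2, -361.5]), array([120.8, 120.2]), np.float64(14.6)] tcp [ 0.4671 -0.3627  0.2302] psi 0.2549697450993399 0.011219356010478194
ear z 12096 0.13688114333352364 [array([ 452.2, -306.9]), array([119.6, 123.6]), np.float64(14.7)]
t12.5 pos [ 0.4673 -0.3627  0.2306] psi 0.255 w 0.011 F [-0.   1.2 -3.2] q [-0.79  0.14  1.62  0.    1.38 -1.05]
tot [0.1014 0.3551 0.0194] dpsi -0.414 tilt [-1.     0.001 -0.001]
[{"offset":[-0.03,0.53,0.31],"delta_rot":[0.28,0,0],"grip":1},
{"offset":[-0.03,0.54,0.30],"delta_rot":[0.28,0,0],"grip":1},
{"offset":[-0.03,0.55,0.28],"delta_rot":[0.28,0,0],"grip":1},
{"offset":[-0.03,0.55,0.27],"delta_rot":[0.28,0,0],"grip":1},
{"offset":[-0.03,0.56,0.25],"delta_rot":[0.28,0,0],"grip":1}]
[{"offset":[-0.03,0.57,0.24],"delta_rot":[0.28,0,0],"grip":1},
{"offset":[-0.03,0.57,0.22],"delta_rot":[0.28,0,0],"grip":1},
{"offset":[-0.03,0.58,0.21],"delta_rot":[0.28,0,0],"grip":1},
{"offset":[-0.03,0.59,0.19],"delta_rot":[0.28,0,0],"grip":1},
{"offset":[-0.03,0.59,0.17],"delta_rot":[0.28,0,0],"grip":1}]
[{"offset":[-0.03,0.60,0.16],"delta_rot":[0.28,0,0],"grip":1},
{"offset":[-0.03,0.60,0.14],"delta_rot":[0.28,0,0],"grip":1},
{"offset":[-0.03,0.60,0.12],"delta_rot":[0.28,0,0],"grip":1},
{"offset":[-0.03,0.61,0.11],"delta_rot":[0.28,0,0],"grip":1},
{"offset":[-0.03,0.61,0.09],"delta_rot":[0.28,0,0],"grip":1}]
```

View pics/w6.png

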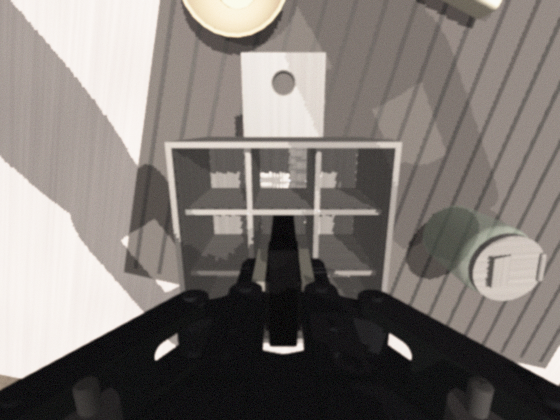

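drive_tool(steps=[{"offset": [0, 0.53, 0.31], "delta_rot": [0.28, 0, 0], "grip": 1}, {"offset": [0, 0.54, 0.3], "delta_rot": [0.28, 0, 0], "grip": 1}, {"offset": [0, 0.55, 0.28], "delta_rot": [0.28, 0, 0], "grip": 1}, {"offset": [0, 0.55, 0.27], "delta_rot": [0.28, 0, 0], "grip": 1}, {"offset": [0, 0.56, 0.25], "delta_rot": [0.28, 0, 0], "grip": 1}])

```text
clock: 13.0
tcp_pos: [0.5013, -0.2438, 0.2312]
eef_rot: [-0.089, 1.569, 0.089]
ft_force: [0.8, 0.1, -3.6]
gripper_width: 0.0112
```

drive_tool(steps=[{"offset": [0, 0.57, 0.24], "delta_rot": [0.28, 0, 0], "grip": 1}, {"offset": [0, 0.57, 0.22], "delta_rot": [0.28, 0, 0], "grip": 1}, {"offset": [0, 0.58, 0.2], "delta_rot": [0.28, 0, 0], "grip": 1}, {"offset": [0, 0.59, 0.19], "delta_rot": [0.28, 0, 0], "grip": 1}, {"offset": [0, 0.59, 0.17], "delta_rot": [0.28, 0, 0], "grip": 1}])

```text
clock: 13.5
tcp_pos: [0.5353, -0.1253, 0.2312]
eef_rot: [0.021, 1.571, -0.021]
ft_force: [1.0, 0.0, -4.2]
gripper_width: 0.0112
```

drive_tool(steps=[{"offset": [0, 0.6, 0.16], "delta_rot": [0.28, 0, 0], "grip": 1}, {"offset": [0, 0.6, 0.14], "delta_rot": [0.28, 0, 0], "grip": 1}, {"offset": [0, 0.6, 0.12], "delta_rot": [0.28, 0, 0], "grip": 1}, {"offset": [0, 0.6, 0.1], "delta_rot": [0.28, 0, 0], "grip": 1}, {"offset": [0, 0.6, 0.1], "delta_rot": [0.28, 0, 0], "grip": 1}])

```text
clock: 14.0
tcp_pos: [0.5696, -0.0076, 0.2312]
eef_rot: [0.13, 1.567, -0.13]
ft_force: [0.3, -0.7, -4.2]
gripper_width: 0.011
```

drive_tool(steps=[{"offset": [0.5, 0, 0], "delta_rot": [0, 0, 0], "grip": 1}, {"offset": [0.4, 0, 0], "delta_rot": [0, 0, 0], "grip": 1}, {"offset": [0, 0, 0], "delta_rot": [0, 0, 0], "grip": 1}, {"offset": [0, 0, 0], "delta_rot": [0, 0, 0], "grip": 1}, {"offset": [0, 0, 0], "delta_rot": [0, 0, 0], "grip": 1}])

```text
clock: 14.5
tcp_pos: [0.5699, -0.0093, 0.1961]
eef_rot: [0.13, 1.566, -0.13]
ft_force: [-0.6, -0.2, -4.3]
gripper_width: 0.0109
```

```bash
python3 bask.py w7; python3 plan.py .569 -.0091 .185 -.159 2 1
```

```text
rim 6640 0.1813943864021605 [array([569.5,  -8.1]), array([120.3, 120.9]), np.float64(80.5)] tcp [ 0.5699 -0.0093  0.1961] psi -0.16582862832953718 0.010876385037590355
ear z 12121 0.10261542613975855 [array([579.1,  47.4]), array([123.5, 119.4]), np.float64(80.6)]
t14.6 pos [ 0.5701 -0.0093  0.1963] psi -0.166 w 0.011 F [ 0.2  0.1 -3.2] q [-0.15  0.12  1.71 -0.    1.31  0.01]
tot [-0.0011  0.0002 -0.0113] dpsi 0.007 tilt [-1.    -0.     0.002]
[{"offset":[0.14,-0.00,-0.01],"delta_rot":[-0.03,0,0],"grip":1},
{"offset":[0.14,-0.00,-0.01],"delta_rot":[-0.03,0,0],"grip":1}]
```

View pics/w7.png

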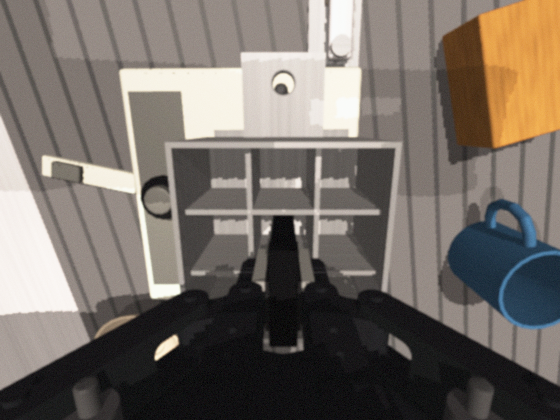

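drive_tool(steps=[{"offset": [0.25, 0.01, -0.02], "delta_rot": [-0.07, 0, 0], "grip": 1}, {"offset": [0.25, 0, 0], "delta_rot": [0, 0, 0], "grip": 1}, {"offset": [0.2, 0, 0], "delta_rot": [0, 0, 0], "grip": 1}, {"offset": [0, 0, 0], "delta_rot": [0, 0, 0], "grip": 1}, {"offset": [0, 0, 0], "delta_rot": [0, 0, 0], "grip": 1}])

```text
clock: 15.05
tcp_pos: [0.5685, -0.0081, 0.1667]
eef_rot: [0.124, 1.568, -0.124]
ft_force: [0.2, -0.5, -3.1]
gripper_width: 0.0113
```

drive_tool(steps=[{"offset": [0.1, 0, 0], "delta_rot": [0, 0, 0], "grip": 1}, {"offset": [0.1, 0, 0], "delta_rot": [0, 0, 0], "grip": 1}, {"offset": [0, 0, 0], "delta_rot": [0, 0, 0], "grip": 1}, {"offset": [0, 0, 0], "delta_rot": [0, 0, 0], "grip": 1}, {"offset": [0, 0, 0], "delta_rot": [0, 0, 0], "grip": 1}])

```text
clock: 15.55
tcp_pos: [0.5689, -0.0081, 0.1595]
eef_rot: [0.124, 1.567, -0.124]
ft_force: [1.0, 0.6, -3.7]
gripper_width: 0.0111
```

```bash
python3 bask.py w8; python3 plan.py .569 -.0091 .141 -.159 1 1
```

```text
rim 6669 0.14474112379605808 [array([568.3,  -6.9]), array([120.2, 121.1]), np.float64(80.9)] tcp [ 0.5689 -0.0081  0.1595] psi -0.15796117583279562 0.011125091650674117
ear z 12424 0.06599019162284214 [array([542.4,  53.8]), array([124. , 188.8]), np.float64(81.5)]
t15.6 pos [ 0.5689 -0.0082  0.1595] psi -0.158 w 0.012 F [ 0.4  0.4 -3.7] q [-0.15  0.15  1.75  0.    1.25  0.01]
tot [ 0.0001 -0.0009 -0.0185] dpsi -0.001 tilt [-1.  0.  0.]
[{"offset":[0.46,-0.02,0.01],"delta_rot":[0.01,0,0],"grip":1}]
```

View pics/w8.png

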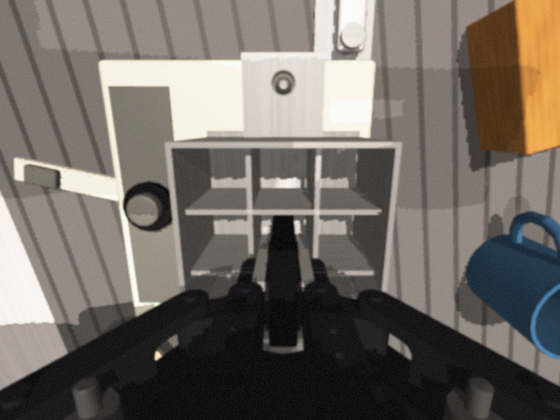

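drive_tool(steps=[{"offset": [0.1, 0, 0], "delta_rot": [0, 0, 0], "grip": 1}, {"offset": [0.1, 0, 0], "delta_rot": [0, 0, 0], "grip": 1}, {"offset": [0.1, 0, 0], "delta_rot": [0, 0, 0], "grip": 1}, {"offset": [0, 0, 0], "delta_rot": [0, 0, 0], "grip": 1}, {"offset": [0, 0, 0], "delta_rot": [0, 0, 0], "grip": 1}])

```text
clock: 16.1
tcp_pos: [0.5686, -0.0081, 0.147]
eef_rot: [0.124, 1.568, -0.124]
ft_force: [-0.2, 0.3, -3.7]
gripper_width: 0.0112
```

drive_tool(steps=[{"offset": [0.08, 0, 0], "delta_rot": [0, 0, 0], "grip": 1}, {"offset": [0.06, 0, 0], "delta_rot": [0, 0, 0], "grip": 1}, {"offset": [0, 0, 0], "delta_rot": [0, 0, 0], "grip": 1}, {"offset": [0, 0, 0], "delta_rot": [0, 0, 0], "grip": 1}, {"offset": [0, 0, 0], "delta_rot": [0, 0, 0], "grip": 1}])

```text
clock: 16.6
tcp_pos: [0.5689, -0.0082, 0.1418]
eef_rot: [0.124, 1.567, -0.124]
ft_force: [-0.3, -0.8, -3.9]
gripper_width: 0.0108
```

drive_tool(steps=[{"offset": [0.03, 0, 0], "delta_rot": [0, 0, 0], "grip": 1}, {"offset": [0.03, 0, 0], "delta_rot": [0, 0, 0], "grip": 1}, {"offset": [0, 0, 0], "delta_rot": [0, 0, 0], "grip": 1}, {"offset": [0, 0, 0], "delta_rot": [0, 0, 0], "grip": 1}, {"offset": [0, 0, 0], "delta_rot": [0, 0, 0], "grip": 1}])

```text
clock: 17.1
tcp_pos: [0.5694, -0.008, 0.1407]
eef_rot: [0.124, 1.566, -0.124]
ft_force: [-2.7, 0.6, 5.6]
gripper_width: 0.011
```

drive_tool(steps=[{"offset": [0, 0, 0], "delta_rot": [0, 0, 0], "grip": -0.1}, {"offset": [0, 0, 0], "delta_rot": [0, 0, 0], "grip": -0.1}, {"offset": [0, 0, 0], "delta_rot": [0, 0, 0], "grip": -0.1}, {"offset": [0, 0, 0], "delta_rot": [0, 0, 0], "grip": -0.1}, {"offset": [-0.5, 0, 0], "delta_rot": [0, 0, 0], "grip": -0.1}])

```text
clock: 17.6
tcp_pos: [0.5665, -0.0079, 0.1563]
eef_rot: [0.125, 1.573, -0.124]
ft_force: [-0.6, -1.0, 0.4]
gripper_width: 0.047
```

drive_tool(steps=[{"offset": [-0.6, 0, 0], "delta_rot": [0, 0, 0], "grip": -0.1}, {"offset": [-0.8, 0, 0], "delta_rot": [0, 0, 0], "grip": -0.1}, {"offset": [-0.8, 0, 0], "delta_rot": [0, 0, 0], "grip": -0.1}, {"offset": [-0.5, 0, 0], "delta_rot": [0, 0, 0], "grip": -0.1}, {"offset": [0, 0, 0], "delta_rot": [0, 0, 0], "grip": -0.1}])

```text
clock: 18.1
tcp_pos: [0.5708, -0.0085, 0.2714]
eef_rot: [0.124, 1.56, -0.124]
ft_force: [-0.0, -0.2, -0.2]
gripper_width: 0.0472
```

```bash
python3 - <<'E'
from h import *
from pc import rect
s=monitor.observe();print(s['clock'],s['tcp_pos'],s['ft_force'])
c,P,W,K=snap('wrist','w9');z=P[...,2]
n=np.hypot(P[...,0]-.5687,P[...,1]+.0076)<.1
m=n&(z>.115)&(z<.14);print('rim',m.sum(),np.percentile(z[m],[10,50,90]),rect(P[m][:,:2]))
# plane tilt of rim
A=np.c_[P[m][:,:2]-[.5687,-.0076],np.ones(m.sum())];k=abs(P[m][:,2]-np.median(z[m]))<.004;print(np.linalg.lstsq(A[k],P[m][k][:,2],rcond=None)[0])
m=n&(z>.165)&(z<.2);print('handle',m.sum(),np.percentile(z[m],[50,90]),rect(P[m][:,:2]))
E
python3 plan.py .55 .349 .24 1.72 15 -0.1
```

```text
18.1 [ 0.57079557 -0.00845441  0.27136715] [-0.00457378 -0.19101354 -0.23685918]
rim 2486 [0.11644857 0.12629196 0.12776322] [array([568.8,  -7.6]), array([120.1, 120.3]), np.float64(80.9)]
[0.00159996 0.00491536 0.12655337]
handle 806 [0.17701052 0.17787724] [array([569. ,  -6.4]), array([43.6, 11.7]), np.float64(80.7)]
t18.1 pos [ 0.5697 -0.0083  0.2689] psi -0.158 w 0.047 F [-0.1 -0.9 -1.6] q [-0.15  0.06  1.63 -0.    1.44  0.01]
tot [-0.0197  0.3573 -0.0289] dpsi 1.878 tilt [-1.    -0.     0.004]
[{"offset":[0.05,0.58,-0.13],"delta_rot":[-1.25,0,0],"grip":-0.1},
{"offset":[0.05,0.59,-0.05],"delta_rot":[-1.25,0,0],"grip":-0.1},
{"offset":[0.05,0.60,0.02],"delta_rot":[-1.25,0,0],"grip":-0.1},
{"offset":[0.05,0.59,0.10],"delta_rot":[-1.25,0,0],"grip":-0.1},
{"offset":[0.05,0.57,0.17],"delta_rot":[-1.25,0,0],"grip":-0.1}]
[{"offset":[0.05,0.55,0.24],"delta_rot":[-1.25,0,0],"grip":-0.1},
{"offset":[0.05,0.51,0.31],"delta_rot":[-1.25,0,0],"grip":-0.1},
{"offset":[0.05,0.47,0.37],"delta_rot":[-1.25,0,0],"grip":-0.1},
{"offset":[0.05,0.42,0.42],"delta_rot":[-1.25,0,0],"grip":-0.1},
{"offset":[0.05,0.36,0.47],"delta_rot":[-1.25,0,0],"grip":-0.1}]
[{"offset":[0.05,0.30,0.51],"delta_rot":[-1.25,0,0],"grip":-0.1},
{"offset":[0.05,0.24,0.55],"delta_rot":[-1.25,0,0],"grip":-0.1},
{"offset":[0.05,0.17,0.57],"delta_rot":[-1.25,0,0],"grip":-0.1},
{"offset":[0.05,0.09,0.59],"delta_rot":[-1.25,0,0],"grip":-0.1},
{"offset":[0.05,0.02,0.60],"delta_rot":[-1.25,0,0],"grip":-0.1}]
```

View pics/w9.png

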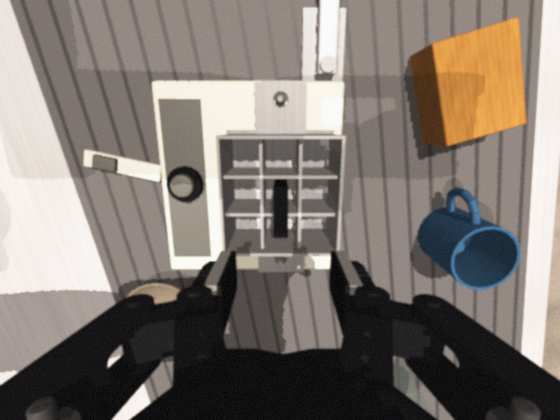

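```bash
python3 plan.py .45 .32 .27 .153 10 0.3
```

```text
t18.1 pos [ 0.5697 -0.0083  0.2689] psi -0.158 w 0.047 F [-0.1 -0.9 -1.6] q [-0.15  0.06  1.63 -0.    1.44  0.01]
tot [-0.1197  0.3283  0.0011] dpsi 0.311 tilt [-1.    -0.     0.004]
[{"offset":[-0.00,0.76,-0.42],"delta_rot":[-0.31,0,0],"grip":0.3},
{"offset":[-0.00,0.78,-0.40],"delta_rot":[-0.31,0,0],"grip":0.3},
{"offset":[-0.00,0.79,-0.38],"delta_rot":[-0.31,0,0],"grip":0.3},
{"offset":[-0.00,0.80,-0.35],"delta_rot":[-0.31,0,0],"grip":0.3},
{"offset":[-0.00,0.81,-0.33],"delta_rot":[-0.31,0,0],"grip":0.3}]
[{"offset":[-0.00,0.82,-0.30],"delta_rot":[-0.31,0,0],"grip":0.3},
{"offset":[-0.00,0.83,-0.28],"delta_rot":[-0.31,0,0],"grip":0.3},
{"offset":[-0.00,0.84,-0.25],"delta_rot":[-0.31,0,0],"grip":0.3},
{"offset":[-0.00,0.84,-0.22],"delta_rot":[-0.31,0,0],"grip":0.3},
{"offset":[-0.00,0.85,-0.20],"delta_rot":[-0.31,0,0],"grip":0.3}]
```

drive_tool(steps=[{"offset": [0, 0.76, -0.42], "delta_rot": [-0.31, 0, 0], "grip": 0.3}, {"offset": [0, 0.78, -0.4], "delta_rot": [-0.31, 0, 0], "grip": 0.3}, {"offset": [0, 0.8, -0.38], "delta_rot": [-0.31, 0, 0], "grip": 0.3}, {"offset": [0, 0.8, -0.35], "delta_rot": [-0.31, 0, 0], "grip": 0.3}, {"offset": [0, 0.8, -0.33], "delta_rot": [-0.31, 0, 0], "grip": 0.3}])

```text
clock: 18.65
tcp_pos: [0.5074, 0.1571, 0.265]
eef_rot: [0.001, 1.574, -0.002]
ft_force: [1.0, 1.1, -0.3]
gripper_width: 0.0299
```

drive_tool(steps=[{"offset": [0, 0.8, -0.3], "delta_rot": [-0.31, 0, 0], "grip": 0.3}, {"offset": [0, 0.8, -0.28], "delta_rot": [-0.31, 0, 0], "grip": 0.3}, {"offset": [0, 0.4, -0.2], "delta_rot": [-0.31, 0, 0], "grip": 0.3}, {"offset": [0, 0, 0], "delta_rot": [-0.31, 0, 0], "grip": 0.3}, {"offset": [0, 0, 0], "delta_rot": [-0.31, 0, 0], "grip": 0.3}])

```text
clock: 19.15
tcp_pos: [0.4747, 0.2358, 0.265]
eef_rot: [-0.122, 1.571, 0.121]
ft_force: [0.5, 0.7, 0.4]
gripper_width: 0.0303
```

drive_tool(steps=[{"offset": [0, 0, 0], "delta_rot": [0, 0, 0], "grip": 0.3}, {"offset": [0, 0, 0], "delta_rot": [0, 0, 0], "grip": 0.3}, {"offset": [0, 0, 0], "delta_rot": [0, 0, 0], "grip": 0.3}, {"offset": [0, 0, 0], "delta_rot": [0, 0, 0], "grip": 0.3}, {"offset": [0, 0, 0], "delta_rot": [0, 0, 0], "grip": 0.3}])

```text
clock: 19.65
tcp_pos: [0.4761, 0.2351, 0.2672]
eef_rot: [-0.119, 1.568, 0.119]
ft_force: [0.3, 0.3, 0.1]
gripper_width: 0.0298
```

```bash
cat > ut.py <<'E'
from h import *
from pc import rect
import sys
c,P,W,K=snap('wrist',sys.argv[1]);z=P[...,2];x,y=P[...,0],P[...,1]
v,u=np.mgrid[:420,:560]
m=(z>.165)&(z<.195)&(y>.25)&(y<.4)&(x>.3)&(x<.65)
k,l=cv2.connectedComponents(m.astype('u1'))
for i in range(1,k):
    q=P[l==i]
    if len(q)<20: continue
    t=q[q[:,2]>np.percentile(q[:,2],90)-.005];print('ut',len(q),len(t),'z',np.percentile(q[:,2],90),t.mean(0),rect(t[:,:2]),c['pixels'][l==i].mean(0).round(),np.median(u[l==i]),np.median(v[l==i]))
m=(z>.085)&(z<.105)&(x>.3)&(x<.6)&(y>.25)&(y<.4);print('rack',m.sum(),np.median(z[m]),rect(P[m][:,:2]))
E
python3 ut.py w10;python3 plan.py .5 .338 .27 .153 1 0.3
```

```text
ut 493 355 z 0.18174665681833002 [0.55597923 0.34801829 0.18072959] [array([556.4, 348.1]), array([12.3, 11.9]), np.float64(8.7)] [165. 158. 152.] 417.0 82.0
ut 393 326 z 0.18188357129705393 [0.50226468 0.33829992 0.18084362] [array([502.5, 338.7]), array([12.1, 12.2]), np.float64(4.7)] [218. 216. 211.] 341.0 84.0
ut 428 333 z 0.18173792239172593 [0.39420697 0.31962058 0.1808121 ] [array([393.7, 319.6]), array([12.5, 11.9]), np.float64(10.5)] [37. 35. 35.] 189.0 88.0
rack 4916 0.09498690957442688 [array([474.5, 333.7]), array([208.7,  42.2]), np.float64(8.9)]
t19.7 pos [0.4761 0.2351 0.2673] psi 0.152 w 0.030 F [-0.3 -0.3  1.1] q [ 0.31 -0.03  1.73 -0.    1.44  0.16]
tot [0.0239 0.1029 0.0027] dpsi 0.001 tilt [-1. -0.  0.]
[{"offset":[-0.07,2.45,0.98],"delta_rot":[-0.01,0,0],"grip":0.3}]
```

View pics/w10.png

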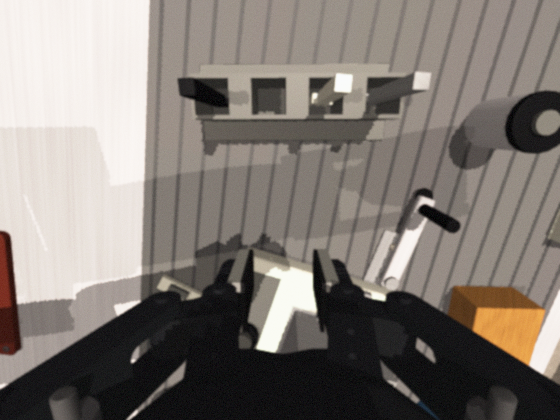

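drive_tool(steps=[{"offset": [0, 0.82, 0.35], "delta_rot": [0, 0, 0], "grip": 0.3}, {"offset": [0, 0.82, 0.35], "delta_rot": [0, 0, 0], "grip": 0.3}, {"offset": [0, 0.82, 0.34], "delta_rot": [0, 0, 0], "grip": 0.3}, {"offset": [0.5, 0, 0], "delta_rot": [0, 0, 0], "grip": 0.3}, {"offset": [0.5, 0, 0], "delta_rot": [0, 0, 0], "grip": 0.3}])

```text
clock: 20.2
tcp_pos: [0.5028, 0.3402, 0.2273]
eef_rot: [-0.12, 1.566, 0.121]
ft_force: [-0.3, 0.2, -0.6]
gripper_width: 0.0293
```

drive_tool(steps=[{"offset": [0, 0, 0], "delta_rot": [0, 0, 0], "grip": 0.3}, {"offset": [0, 0, 0], "delta_rot": [0, 0, 0], "grip": 0.3}, {"offset": [0, 0, 0], "delta_rot": [0, 0, 0], "grip": 0.3}, {"offset": [0, 0, 0], "delta_rot": [0, 0, 0], "grip": 0.3}, {"offset": [0, 0, 0], "delta_rot": [0, 0, 0], "grip": 0.3}])

```text
clock: 20.7
tcp_pos: [0.5029, 0.3389, 0.2286]
eef_rot: [-0.118, 1.566, 0.12]
ft_force: [0.5, -1.4, 0.1]
gripper_width: 0.0297
```

```bash
python3 plan.py .5024 .3385 .142 .155 3 0.3; python3 -c "
from h import *
snap('wrist','w11')"
```

```text
t20.7 pos [0.5029 0.3389 0.2286] psi 0.152 w 0.030 F [ 0.5 -1.4  0.1] q [0.46 0.18 1.58 0.   1.38 0.31]
tot [-0.0005 -0.0004 -0.0866] dpsi 0.003 tilt [-1.     0.001  0.002]
[{"offset":[0.72,-0.00,-0.00],"delta_rot":[-0.01,0,0],"grip":0.3},
{"offset":[0.72,-0.00,-0.00],"delta_rot":[-0.01,0,0],"grip":0.3},
{"offset":[0.72,-0.00,-0.00],"delta_rot":[-0.01,0,0],"grip":0.3}]
```

View pics/w11.png

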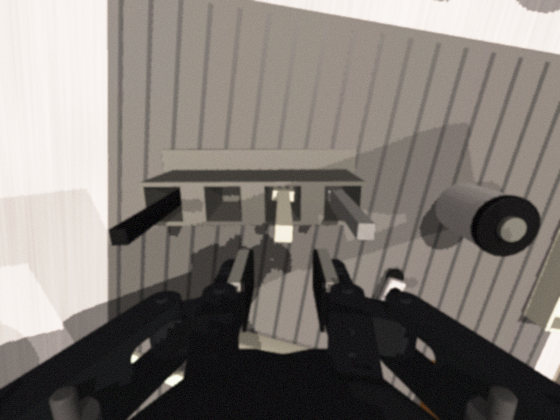

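Fork (top at px 284,238) is centred between the fingers (px 240–325). Descending and gripping.

drive_tool(steps=[{"offset": [0.6, 0, 0], "delta_rot": [0, 0, 0], "grip": 0.3}, {"offset": [0.6, 0, 0], "delta_rot": [0, 0, 0], "grip": 0.3}, {"offset": [0.6, 0, 0], "delta_rot": [0, 0, 0], "grip": 0.3}, {"offset": [0.36, 0, 0], "delta_rot": [0, 0, 0], "grip": 0.3}, {"offset": [0, 0, 0], "delta_rot": [0, 0, 0], "grip": 0.3}])

```text
clock: 21.25
tcp_pos: [0.5009, 0.338, 0.1385]
eef_rot: [-0.121, 1.572, 0.118]
ft_force: [-0.8, -0.9, -0.4]
gripper_width: 0.0295
```

drive_tool(steps=[{"offset": [0, 0, 0], "delta_rot": [0, 0, 0], "grip": 1}, {"offset": [0, 0, 0], "delta_rot": [0, 0, 0], "grip": 1}, {"offset": [0, 0, 0], "delta_rot": [0, 0, 0], "grip": 1}, {"offset": [0, 0, 0], "delta_rot": [0, 0, 0], "grip": 1}, {"offset": [0, 0, 0], "delta_rot": [0, 0, 0], "grip": 1}], newtons=60)

```text
clock: 21.75
tcp_pos: [0.503, 0.3392, 0.1422]
eef_rot: [-0.119, 1.566, 0.12]
ft_force: [0.3, 0.8, 3.6]
gripper_width: 0.0112
```

drive_tool(steps=[{"offset": [-0.4, 0, 0], "delta_rot": [0, 0, 0], "grip": 1}, {"offset": [-0.8, 0, 0], "delta_rot": [0, 0, 0], "grip": 1}, {"offset": [-0.8, 0, 0], "delta_rot": [0, 0, 0], "grip": 1}, {"offset": [-0.8, 0, 0], "delta_rot": [0, 0, 0], "grip": 1}, {"offset": [-0.8, 0, 0], "delta_rot": [0, 0, 0], "grip": 1}], newtons=60)

```text
clock: 22.25
tcp_pos: [0.5021, 0.3388, 0.2873]
eef_rot: [-0.119, 1.567, 0.12]
ft_force: [-0.0, -0.1, -1.0]
gripper_width: 0.0112
```

```bash
python3 -c "
from h import *
snap('side','s12');snap('wrist','w12')"; python3 plan.py .5687 -.0076 .30 -.159 10 1
```

```text
t22.4 pos [0.5046 0.34   0.2924] psi 0.152 w 0.011 F [ 1.2  0.8 -0.6] q [0.46 0.14 1.5  0.   1.49 0.31]
tot [ 0.0641 -0.3476  0.0076] dpsi -0.311 tilt [-1.     0.003  0.01 ]
[{"offset":[-0.02,-0.88,0.03],"delta_rot":[0.31,0,0],"grip":1},
{"offset":[-0.02,-0.88,0.05],"delta_rot":[0.31,0,0],"grip":1},
{"offset":[-0.02,-0.88,0.08],"delta_rot":[0.31,0,0],"grip":1},
{"offset":[-0.02,-0.88,0.11],"delta_rot":[0.31,0,0],"grip":1},
{"offset":[-0.02,-0.87,0.14],"delta_rot":[0.31,0,0],"grip":1}]
[{"offset":[-0.02,-0.87,0.16],"delta_rot":[0.31,0,0],"grip":1},
{"offset":[-0.02,-0.86,0.19],"delta_rot":[0.31,0,0],"grip":1},
{"offset":[-0.02,-0.86,0.22],"delta_rot":[0.31,0,0],"grip":1},
{"offset":[-0.02,-0.85,0.24],"delta_rot":[0.31,0,0],"grip":1},
{"offset":[-0.02,-0.84,0.27],"delta_rot":[0.31,0,0],"grip":1}]
```

View pics/s12.png

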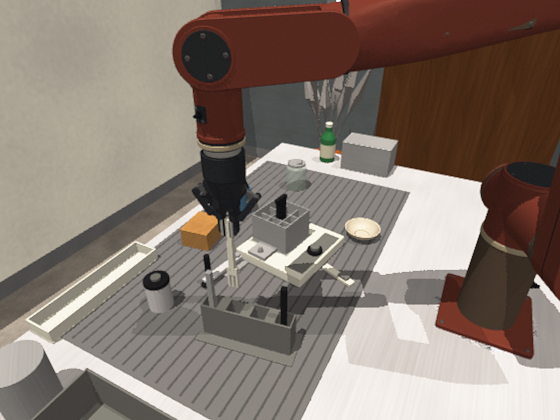

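View pics/w12.png

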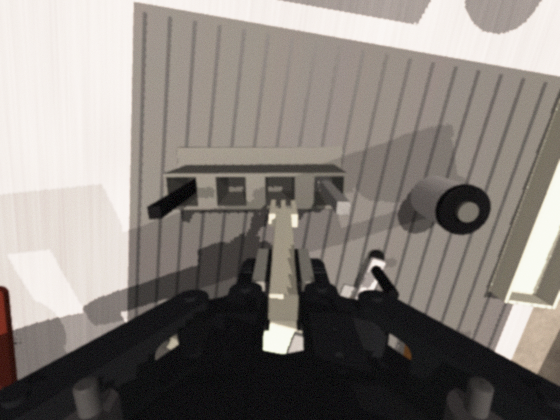

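drive_tool(steps=[{"offset": [-0.6, 0, 0], "delta_rot": [0, 0, 0], "grip": 1}, {"offset": [-0.4, 0, 0], "delta_rot": [0, 0, 0], "grip": 1}, {"offset": [0, 0, 0], "delta_rot": [0, 0, 0], "grip": 1}, {"offset": [0, 0, 0], "delta_rot": [0, 0, 0], "grip": 1}, {"offset": [0, 0, 0], "delta_rot": [0, 0, 0], "grip": 1}])

```text
clock: 22.85
tcp_pos: [0.5018, 0.3386, 0.3234]
eef_rot: [-0.12, 1.57, 0.119]
ft_force: [-0.3, -0.3, 0.4]
gripper_width: 0.0114
```

```bash
python3 plan.py .6011 -.0523 .325 -.159 15 1
```

```text
t22.9 pos [0.5018 0.3386 0.3234] psi 0.152 w 0.011 F [-0.3 -0.3  0.4] q [ 0.46  0.13  1.46 -0.    1.56  0.31]
tot [ 0.0993 -0.3909  0.0016] dpsi -0.311 tilt [-1.    -0.001 -0.002]
[{"offset":[-0.00,-0.67,0.06],"delta_rot":[0.21,0,0],"grip":1},
{"offset":[-0.00,-0.67,0.08],"delta_rot":[0.21,0,0],"grip":1},
{"offset":[-0.00,-0.67,0.09],"delta_rot":[0.21,0,0],"grip":1},
{"offset":[-0.00,-0.66,0.11],"delta_rot":[0.21,0,0],"grip":1},
{"offset":[-0.00,-0.66,0.12],"delta_rot":[0.21,0,0],"grip":1}]
[{"offset":[-0.00,-0.66,0.13],"delta_rot":[0.21,0,0],"grip":1},
{"offset":[-0.00,-0.66,0.15],"delta_rot":[0.21,0,0],"grip":1},
{"offset":[-0.00,-0.65,0.16],"delta_rot":[0.21,0,0],"grip":1},
{"offset":[-0.00,-0.65,0.17],"delta_rot":[0.21,0,0],"grip":1},
{"offset":[-0.00,-0.65,0.19],"delta_rot":[0.21,0,0],"grip":1}]
[{"offset":[-0.00,-0.64,0.20],"delta_rot":[0.21,0,0],"grip":1},
{"offset":[-0.00,-0.64,0.21],"delta_rot":[0.21,0,0],"grip":1},
{"offset":[-0.00,-0.63,0.23],"delta_rot":[0.21,0,0],"grip":1},
{"offset":[-0.00,-0.63,0.24],"delta_rot":[0.21,0,0],"grip":1},
{"offset":[-0.00,-0.62,0.25],"delta_rot":[0.21,0,0],"grip":1}]
```

drive_tool(steps=[{"offset": [0, -0.67, 0.06], "delta_rot": [0.21, 0, 0], "grip": 1}, {"offset": [0, -0.67, 0.08], "delta_rot": [0.21, 0, 0], "grip": 1}, {"offset": [0, -0.67, 0.09], "delta_rot": [0.21, 0, 0], "grip": 1}, {"offset": [0, -0.66, 0.11], "delta_rot": [0.21, 0, 0], "grip": 1}, {"offset": [0, -0.66, 0.12], "delta_rot": [0.21, 0, 0], "grip": 1}])

```text
clock: 23.35
tcp_pos: [0.5348, 0.2073, 0.3233]
eef_rot: [-0.037, 1.573, 0.036]
ft_force: [0.6, 0.5, -0.0]
gripper_width: 0.0112
```

drive_tool(steps=[{"offset": [0, -0.66, 0.13], "delta_rot": [0.21, 0, 0], "grip": 1}, {"offset": [0, -0.66, 0.15], "delta_rot": [0.21, 0, 0], "grip": 1}, {"offset": [0, -0.65, 0.16], "delta_rot": [0.21, 0, 0], "grip": 1}, {"offset": [0, -0.65, 0.17], "delta_rot": [0.21, 0, 0], "grip": 1}, {"offset": [0, -0.65, 0.19], "delta_rot": [0.21, 0, 0], "grip": 1}])

```text
clock: 23.85
tcp_pos: [0.5675, 0.0766, 0.3234]
eef_rot: [0.046, 1.573, -0.046]
ft_force: [0.1, 0.2, 0.1]
gripper_width: 0.011
```

drive_tool(steps=[{"offset": [0, -0.64, 0.2], "delta_rot": [0.21, 0, 0], "grip": 1}, {"offset": [0, -0.64, 0.2], "delta_rot": [0.21, 0, 0], "grip": 1}, {"offset": [0, -0.63, 0.23], "delta_rot": [0.21, 0, 0], "grip": 1}, {"offset": [0, -0.63, 0.24], "delta_rot": [0.21, 0, 0], "grip": 1}, {"offset": [0, -0.62, 0.25], "delta_rot": [0.21, 0, 0], "grip": 1}])

```text
clock: 24.35
tcp_pos: [0.5995, -0.0536, 0.3233]
eef_rot: [0.129, 1.569, -0.128]
ft_force: [0.6, -0.6, -1.5]
gripper_width: 0.0114
```

drive_tool(steps=[{"offset": [0.5, 0, 0], "delta_rot": [0, 0, 0], "grip": 1}, {"offset": [0.3, 0, 0], "delta_rot": [0, 0, 0], "grip": 1}, {"offset": [0, 0, 0], "delta_rot": [0, 0, 0], "grip": 1}, {"offset": [0, 0, 0], "delta_rot": [0, 0, 0], "grip": 1}, {"offset": [0, 0, 0], "delta_rot": [0, 0, 0], "grip": 1}])

```text
clock: 24.85
tcp_pos: [0.6001, -0.052, 0.2937]
eef_rot: [0.127, 1.566, -0.127]
ft_force: [-1.0, -0.9, -1.1]
gripper_width: 0.0112
```

```bash
cat > look.py <<'E'
from h import *
from pc import rect
import sys
s=monitor.observe()
c,P,W,K=snap('wrist',sys.argv[1]);z=P[...,2]
p=np.array(s['tcp_pos']);Rm=R.from_rotvec(s['eef_rot']).as_matrix();ps=np.arctan2(Rm[1,2],Rm[0,2])
near=np.hypot(P[...,0]-p[0],P[...,1]-p[1])<.035
for d in (.125,.11,.09,.07,.05,.03):
    m=near&(abs(z-(p[2]-d))<.006)
    if m.sum()>10:
        q=P[m][:,:2]-p[:2];a=np.median(q,0);print('dz -%.3f n%d tool y %.4f z %.4f'%(d,m.sum(),-np.sin(ps)*a[0]+np.cos(ps)*a[1],np.cos(ps)*a[0]+np.sin(ps)*a[1]))
n=np.hypot(P[...,0]-.5687,P[...,1]+.0076)<.1
m=n&(z>.122)&(z<.132);print('rim',m.sum(),rect(P[m][:,:2]))
E
python3 look.py w13; python3 plan.py .6011 -.0523 .182 -.159 5 1
```

```text
dz -0.125 n47 tool y 0.0034 z -0.0002
dz -0.110 n48 tool y 0.0035 z 0.0002
dz -0.090 n109 tool y 0.0045 z -0.0002
dz -0.070 n76 tool y 0.0055 z -0.0006
dz -0.050 n97 tool y 0.0056 z -0.0003
dz -0.030 n134 tool y 0.0055 z -0.0009
rim 1753 [array([568.7,  -7.4]), array([120.2, 120.5]), np.float64(80.7)]
t24.9 pos [ 0.6003 -0.0521  0.2939] psi -0.162 w 0.011 F [-0.   0.3 -0.8] q [-0.22  0.13  1.51  0.    1.5  -0.06]
tot [ 0.0008 -0.0002 -0.1119] dpsi 0.003 tilt [-1.    -0.     0.001]
[{"offset":[0.56,-0.00,0.00],"delta_rot":[-0.01,0,0],"grip":1},
{"offset":[0.56,-0.00,0.00],"delta_rot":[-0.01,0,0],"grip":1},
{"offset":[0.56,-0.00,0.00],"delta_rot":[-0.01,0,0],"grip":1},
{"offset":[0.56,-0.00,0.00],"delta_rot":[-0.01,0,0],"grip":1},
{"offset":[0.56,-0.00,0.00],"delta_rot":[-0.01,0,0],"grip":1}]
```

View pics/w13.png

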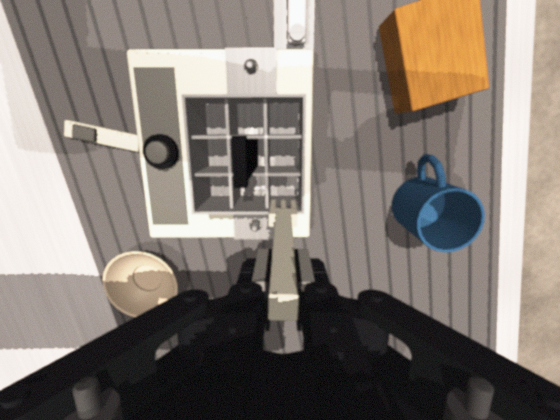

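drive_tool(steps=[{"offset": [0.5, 0, 0.01], "delta_rot": [0, 0, 0], "grip": 1}, {"offset": [0.5, 0, 0], "delta_rot": [0, 0, 0], "grip": 1}, {"offset": [0.3, 0, 0], "delta_rot": [0, 0, 0], "grip": 1}, {"offset": [0, 0, 0], "delta_rot": [0, 0, 0], "grip": 1}, {"offset": [0, 0, 0], "delta_rot": [0, 0, 0], "grip": 1}])

```text
clock: 25.4
tcp_pos: [0.6006, -0.0526, 0.2417]
eef_rot: [0.128, 1.566, -0.128]
ft_force: [0.6, 0.3, -0.5]
gripper_width: 0.0113
```

```bash
python3 look.py w14; python3 plan.py .6011 -.0523 .182 -.159 1 1
```

```text
dz -0.125 n515 tool y 0.0116 z -0.0154
dz -0.110 n359 tool y -0.0062 z 0.0175
dz -0.090 n105 tool y 0.0045 z -0.0003
dz -0.070 n74 tool y 0.0055 z -0.0006
dz -0.050 n104 tool y 0.0055 z -0.0003
dz -0.030 n133 tool y 0.0056 z -0.0004
rim 2663 [array([568.8,  -7. ]), array([120.1, 120.4]), np.float64(80.7)]
t25.4 pos [ 0.6009 -0.0527  0.2422] psi -0.163 w 0.011 F [-0.4 -0.3 -0.3] q [-0.22  0.16  1.57 -0.    1.4  -0.06]
tot [ 0.0002  0.0004 -0.0602] dpsi 0.004 tilt [-1.    -0.     0.002]
[{"offset":[1.51,0.01,0.00],"delta_rot":[-0.04,0,0],"grip":1}]
```

View pics/w14.png

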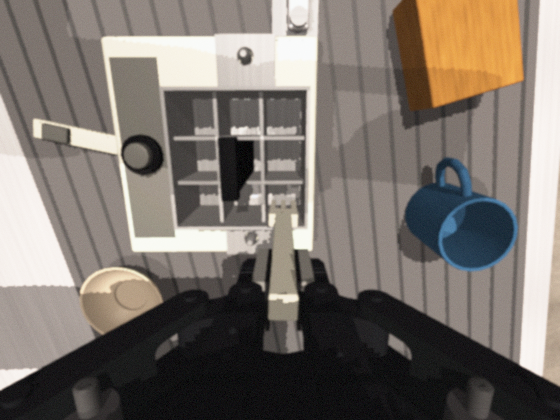

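drive_tool(steps=[{"offset": [0.4, 0, 0], "delta_rot": [0, 0, 0], "grip": 1}, {"offset": [0.4, 0, 0], "delta_rot": [0, 0, 0], "grip": 1}, {"offset": [0.4, 0, 0], "delta_rot": [0, 0, 0], "grip": 1}, {"offset": [0.2, 0, 0], "delta_rot": [0, 0, 0], "grip": 1}, {"offset": [0, 0, 0], "delta_rot": [0, 0, 0], "grip": 1}])

```text
clock: 25.95
tcp_pos: [0.5988, -0.0524, 0.1821]
eef_rot: [0.129, 1.571, -0.128]
ft_force: [0.1, -1.3, -1.1]
gripper_width: 0.0108
```

drive_tool(steps=[{"offset": [0.05, 0, 0], "delta_rot": [0, 0, 0], "grip": 1}, {"offset": [0.04, 0, 0], "delta_rot": [0, 0, 0], "grip": 1}, {"offset": [0, 0, 0], "delta_rot": [0, 0, 0], "grip": 1}, {"offset": [0, 0, 0], "delta_rot": [0, 0, 0], "grip": 1}, {"offset": [0, 0, 0], "delta_rot": [0, 0, 0], "grip": 1}])

```text
clock: 26.45
tcp_pos: [0.6005, -0.0527, 0.1818]
eef_rot: [0.128, 1.566, -0.128]
ft_force: [-0.3, 0.7, -0.5]
gripper_width: 0.0112
```

Now 3 mm more, then release and rise.

drive_tool(steps=[{"offset": [0.06, 0, 0], "delta_rot": [0, 0, 0], "grip": 1}, {"offset": [0, 0, 0], "delta_rot": [0, 0, 0], "grip": 1}, {"offset": [0, 0, 0], "delta_rot": [0, 0, 0], "grip": 0.3}, {"offset": [0, 0, 0], "delta_rot": [0, 0, 0], "grip": 0.3}, {"offset": [0, 0, 0], "delta_rot": [0, 0, 0], "grip": 0.3}])

```text
clock: 26.95
tcp_pos: [0.6004, -0.0527, 0.1791]
eef_rot: [0.128, 1.567, -0.128]
ft_force: [-0.1, -0.4, -0.7]
gripper_width: 0.0297
```

drive_tool(steps=[{"offset": [-0.4, 0, 0], "delta_rot": [0, 0, 0], "grip": 0.3}, {"offset": [-0.7, 0, 0], "delta_rot": [0, 0, 0], "grip": 0.3}, {"offset": [-0.7, 0, 0], "delta_rot": [0, 0, 0], "grip": 0.3}, {"offset": [-0.4, 0, 0], "delta_rot": [0, 0, 0], "grip": 0.3}, {"offset": [0, 0, 0], "delta_rot": [0, 0, 0], "grip": 0.3}])

```text
clock: 27.45
tcp_pos: [0.602, -0.053, 0.2711]
eef_rot: [0.127, 1.56, -0.129]
ft_force: [0.7, 0.4, 0.1]
gripper_width: 0.0302
```

```bash
python3 look.py w15; python3 plan.py .5563 .348 .265 .155 15 0.3
```

```text
dz -0.125 n41 tool y 0.0055 z -0.0022
dz -0.110 n44 tool y 0.0055 z -0.0026
dz -0.090 n54 tool y 0.0057 z -0.0029
dz -0.070 n75 tool y 0.0055 z -0.0028
dz -0.050 n284 tool y -0.0001 z -0.0029
rim 2160 [array([568.8,  -7.1]), array([120.4, 120.5]), np.float64(80.9)]
t27.5 pos [ 0.601  -0.0528  0.2686] psi -0.163 w 0.030 F [ 0.7 -0.4 -0.1] q [-0.22  0.14  1.54  0.    1.45 -0.06]
tot [-0.0447  0.4008 -0.0036] dpsi 0.318 tilt [-1.    -0.     0.003]
[{"offset":[0.01,0.65,-0.18],"delta_rot":[-0.21,0,0],"grip":0.3},
{"offset":[0.01,0.65,-0.17],"delta_rot":[-0.21,0,0],"grip":0.3},
{"offset":[0.01,0.65,-0.15],"delta_rot":[-0.21,0,0],"grip":0.3},
{"offset":[0.01,0.66,-0.14],"delta_rot":[-0.21,0,0],"grip":0.3},
{"offset":[0.01,0.66,-0.13],"delta_rot":[-0.21,0,0],"grip":0.3}]
[{"offset":[0.01,0.66,-0.11],"delta_rot":[-0.21,0,0],"grip":0.3},
{"offset":[0.01,0.66,-0.10],"delta_rot":[-0.21,0,0],"grip":0.3},
{"offset":[0.01,0.67,-0.08],"delta_rot":[-0.21,0,0],"grip":0.3},
{"offset":[0.01,0.67,-0.07],"delta_rot":[-0.21,0,0],"grip":0.3},
{"offset":[0.01,0.67,-0.06],"delta_rot":[-0.21,0,0],"grip":0.3}]
[{"offset":[0.01,0.67,-0.04],"delta_rot":[-0.21,0,0],"grip":0.3},
{"offset":[0.01,0.67,-0.03],"delta_rot":[-0.21,0,0],"grip":0.3},
{"offset":[0.01,0.67,-0.01],"delta_rot":[-0.21,0,0],"grip":0.3},
{"offset":[0.01,0.67,0.00],"delta_rot":[-0.21,0,0],"grip":0.3},
{"offset":[0.01,0.67,0.02],"delta_rot":[-0.21,0,0],"grip":0.3}]
```

View pics/w15.png

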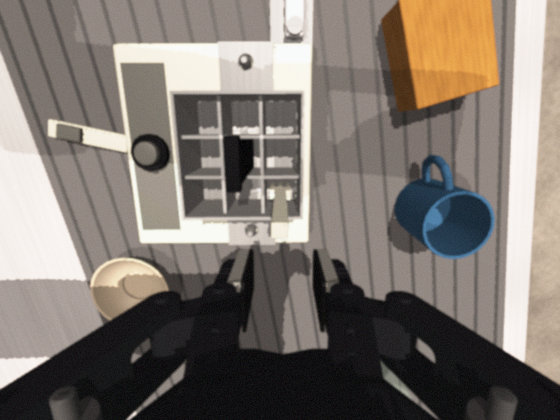

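drive_tool(steps=[{"offset": [0, 0.65, -0.18], "delta_rot": [-0.21, 0, 0], "grip": 0.3}, {"offset": [0, 0.65, -0.17], "delta_rot": [-0.21, 0, 0], "grip": 0.3}, {"offset": [0, 0.65, -0.15], "delta_rot": [-0.21, 0, 0], "grip": 0.3}, {"offset": [0, 0.66, -0.14], "delta_rot": [-0.21, 0, 0], "grip": 0.3}, {"offset": [0, 0.66, -0.13], "delta_rot": [-0.21, 0, 0], "grip": 0.3}])

```text
clock: 28.0
tcp_pos: [0.5842, 0.0819, 0.2646]
eef_rot: [0.045, 1.574, -0.045]
ft_force: [0.3, 0.5, 1.1]
gripper_width: 0.0297
```

drive_tool(steps=[{"offset": [0, 0.66, -0.11], "delta_rot": [-0.21, 0, 0], "grip": 0.3}, {"offset": [0, 0.66, -0.1], "delta_rot": [-0.21, 0, 0], "grip": 0.3}, {"offset": [0, 0.67, -0.08], "delta_rot": [-0.21, 0, 0], "grip": 0.3}, {"offset": [0, 0.67, -0.07], "delta_rot": [-0.21, 0, 0], "grip": 0.3}, {"offset": [0, 0.67, -0.06], "delta_rot": [-0.21, 0, 0], "grip": 0.3}])

```text
clock: 28.5
tcp_pos: [0.5696, 0.2153, 0.2645]
eef_rot: [-0.038, 1.574, 0.037]
ft_force: [0.1, 0.2, -0.5]
gripper_width: 0.0297
```

drive_tool(steps=[{"offset": [0, 0.67, -0.04], "delta_rot": [-0.21, 0, 0], "grip": 0.3}, {"offset": [0, 0.67, -0.03], "delta_rot": [-0.21, 0, 0], "grip": 0.3}, {"offset": [0, 0.67, -0.01], "delta_rot": [-0.21, 0, 0], "grip": 0.3}, {"offset": [0, 0.67, 0], "delta_rot": [-0.21, 0, 0], "grip": 0.3}, {"offset": [0, 0.67, 0], "delta_rot": [-0.21, 0, 0], "grip": 0.3}])

```text
clock: 29.0
tcp_pos: [0.5546, 0.3483, 0.2644]
eef_rot: [-0.121, 1.571, 0.119]
ft_force: [0.7, -0.3, 1.0]
gripper_width: 0.0296
```

drive_tool(steps=[{"offset": [0.5, 0, 0], "delta_rot": [0, 0, 0], "grip": 0.3}, {"offset": [0.4, 0, 0], "delta_rot": [0, 0, 0], "grip": 0.3}, {"offset": [0, 0, 0], "delta_rot": [0, 0, 0], "grip": 0.3}, {"offset": [0, 0, 0], "delta_rot": [0, 0, 0], "grip": 0.3}, {"offset": [0, 0, 0], "delta_rot": [0, 0, 0], "grip": 0.3}])

```text
clock: 29.5
tcp_pos: [0.5562, 0.3472, 0.2315]
eef_rot: [-0.118, 1.567, 0.119]
ft_force: [0.8, -0.3, 0.5]
gripper_width: 0.0299
```

```bash
python3 ut.py w16; python3 plan.py .5563 .348 .142 .155 1 0.3
```

```text
ut 400 318 z 0.18189255841684426 [0.55659382 0.34912135 0.1808879 ] [array([556.7, 348.8]), array([11.6, 12.1]), np.float64(8.3)] [157. 149. 143.] 285.0 227.0
ut 650 386 z 0.1814520467442735 [0.39489671 0.32076307 0.18032115] [array([393.6, 320. ]), array([13.8, 12.3]), np.float64(11.5)] [35. 33. 32.] 49.0 232.0
rack 5683 0.09487743030060086 [array([474.1, 333.6]), array([208.5,  42.5]), np.float64(8.9)]
t29.6 pos [0.5564 0.3473 0.2319] psi 0.151 w 0.030 F [ 0.2 -0.2  0.6] q [0.44 0.29 1.44 0.   1.41 0.29]
tot [-0.0001  0.0007 -0.0899] dpsi 0.004 tilt [-1.     0.     0.001]
[{"offset":[2.25,0.02,0.00],"delta_rot":[-0.04,0,0],"grip":0.3}]
```

View pics/w16.png

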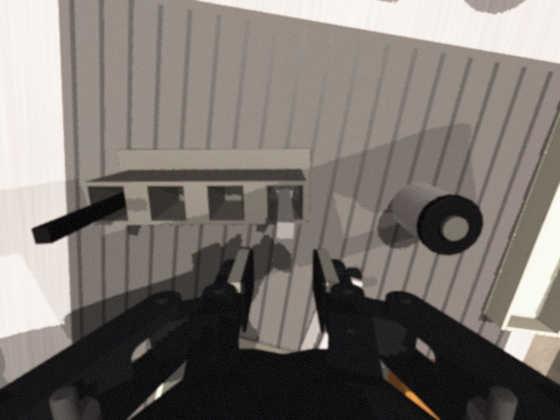

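drive_tool(steps=[{"offset": [0.6, 0.03, 0], "delta_rot": [0, 0, 0], "grip": 0.3}, {"offset": [0.6, 0, 0], "delta_rot": [0, 0, 0], "grip": 0.3}, {"offset": [0.6, 0, 0], "delta_rot": [0, 0, 0], "grip": 0.3}, {"offset": [0.45, 0, 0], "delta_rot": [0, 0, 0], "grip": 0.3}, {"offset": [0, 0, 0], "delta_rot": [0, 0, 0], "grip": 0.3}])

```text
clock: 30.05
tcp_pos: [0.5541, 0.3478, 0.1384]
eef_rot: [-0.12, 1.572, 0.118]
ft_force: [-0.6, -0.1, 0.6]
gripper_width: 0.0296
```

drive_tool(steps=[{"offset": [0, 0, 0], "delta_rot": [0, 0, 0], "grip": 0.3}, {"offset": [0, 0, 0], "delta_rot": [0, 0, 0], "grip": 1}, {"offset": [0, 0, 0], "delta_rot": [0, 0, 0], "grip": 1}, {"offset": [0, 0, 0], "delta_rot": [0, 0, 0], "grip": 1}, {"offset": [0, 0, 0], "delta_rot": [0, 0, 0], "grip": 1}], newtons=60)

```text
clock: 30.55
tcp_pos: [0.5568, 0.3495, 0.1433]
eef_rot: [-0.118, 1.564, 0.12]
ft_force: [-0.7, -0.3, 5.5]
gripper_width: 0.0111
```

drive_tool(steps=[{"offset": [-0.4, 0, 0], "delta_rot": [0, 0, 0], "grip": 1}, {"offset": [-0.9, 0, 0], "delta_rot": [0, 0, 0], "grip": 1}, {"offset": [-0.9, 0, 0], "delta_rot": [0, 0, 0], "grip": 1}, {"offset": [-0.9, 0, 0], "delta_rot": [0, 0, 0], "grip": 1}, {"offset": [-0.9, 0, 0], "delta_rot": [0, 0, 0], "grip": 1}], newtons=60)

```text
clock: 31.05
tcp_pos: [0.5552, 0.3488, 0.3034]
eef_rot: [-0.119, 1.567, 0.12]
ft_force: [0.9, -0.6, -0.9]
gripper_width: 0.0109
```

drive_tool(steps=[{"offset": [0, 0, 0], "delta_rot": [0, 0, 0], "grip": 1}, {"offset": [0, 0, 0], "delta_rot": [0, 0, 0], "grip": 1}, {"offset": [0, 0, 0], "delta_rot": [0, 0, 0], "grip": 1}, {"offset": [0, 0, 0], "delta_rot": [0, 0, 0], "grip": 1}, {"offset": [0, 0, 0], "delta_rot": [0, 0, 0], "grip": 1}])

```text
clock: 31.55
tcp_pos: [0.5549, 0.3485, 0.2992]
eef_rot: [-0.12, 1.57, 0.119]
ft_force: [-0.2, -0.1, -1.4]
gripper_width: 0.0111
```

```bash
python3 look.py w17; python3 plan.py .6135 .0247 .30 -.159 10 1
```

```text
dz -0.125 n64 tool y 0.0028 z -0.0007
dz -0.110 n121 tool y 0.0021 z -0.0007
dz -0.090 n51 tool y 0.0029 z -0.0006
dz -0.070 n73 tool y 0.0050 z -0.0012
dz -0.050 n100 tool y 0.0049 z -0.0005
dz -0.030 n131 tool y 0.0050 z -0.0005
rim 0 [array([0., 0.]), array([0., 0.]), np.float64(0.0)]
t31.6 pos [0.555  0.3487 0.2995] psi 0.152 w 0.011 F [ 0.1 -0.2 -1.1] q [0.44 0.26 1.35 0.   1.53 0.29]
tot [ 0.0585 -0.324   0.0005] dpsi -0.311 tilt [-1.    -0.001 -0.002]
[{"offset":[-0.00,-0.82,0.02],"delta_rot":[0.31,0,0],"grip":1},
{"offset":[-0.00,-0.82,0.05],"delta_rot":[0.31,0,0],"grip":1},
{"offset":[-0.00,-0.82,0.07],"delta_rot":[0.31,0,0],"grip":1},
{"offset":[-0.00,-0.82,0.10],"delta_rot":[0.31,0,0],"grip":1},
{"offset":[-0.00,-0.81,0.12],"delta_rot":[0.31,0,0],"grip":1}]
[{"offset":[-0.00,-0.81,0.15],"delta_rot":[0.31,0,0],"grip":1},
{"offset":[-0.00,-0.80,0.17],"delta_rot":[0.31,0,0],"grip":1},
{"offset":[-0.00,-0.80,0.20],"delta_rot":[0.31,0,0],"grip":1},
{"offset":[-0.00,-0.79,0.22],"delta_rot":[0.31,0,0],"grip":1},
{"offset":[-0.00,-0.78,0.25],"delta_rot":[0.31,0,0],"grip":1}]
```

View pics/w17.png

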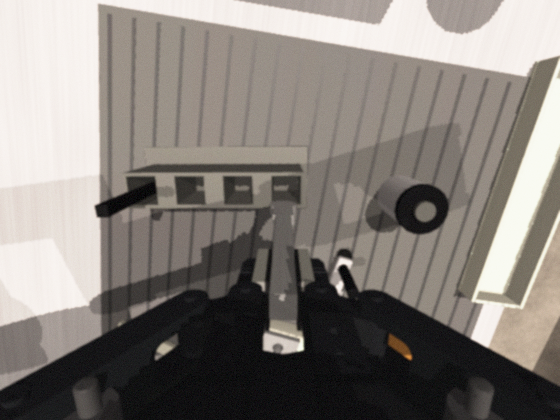

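drive_tool(steps=[{"offset": [0, -0.82, 0.02], "delta_rot": [0.31, 0, 0], "grip": 1}, {"offset": [0, -0.82, 0.05], "delta_rot": [0.31, 0, 0], "grip": 1}, {"offset": [0, -0.82, 0.07], "delta_rot": [0.31, 0, 0], "grip": 1}, {"offset": [0, -0.82, 0.1], "delta_rot": [0.31, 0, 0], "grip": 1}, {"offset": [0, -0.81, 0.12], "delta_rot": [0.31, 0, 0], "grip": 1}])

```text
clock: 32.1
tcp_pos: [0.5845, 0.1858, 0.3003]
eef_rot: [0.003, 1.572, -0.003]
ft_force: [0.6, -0.3, -1.0]
gripper_width: 0.0113
```

drive_tool(steps=[{"offset": [0, -0.81, 0.15], "delta_rot": [0.31, 0, 0], "grip": 1}, {"offset": [0, -0.8, 0.17], "delta_rot": [0.31, 0, 0], "grip": 1}, {"offset": [0, -0.8, 0.2], "delta_rot": [0.31, 0, 0], "grip": 1}, {"offset": [0, -0.79, 0.22], "delta_rot": [0.31, 0, 0], "grip": 1}, {"offset": [0, -0.78, 0.25], "delta_rot": [0.31, 0, 0], "grip": 1}])

```text
clock: 32.6
tcp_pos: [0.6137, 0.0241, 0.3004]
eef_rot: [0.125, 1.568, -0.125]
ft_force: [-0.3, 0.3, 0.1]
gripper_width: 0.0112
```

drive_tool(steps=[{"offset": [0, 0, 0], "delta_rot": [0, 0, 0], "grip": 1}, {"offset": [0, 0, 0], "delta_rot": [0, 0, 0], "grip": 1}, {"offset": [0, 0, 0], "delta_rot": [0, 0, 0], "grip": 1}, {"offset": [0, 0, 0], "delta_rot": [0, 0, 0], "grip": 1}, {"offset": [0, 0, 0], "delta_rot": [0, 0, 0], "grip": 1}])

```text
clock: 33.1
tcp_pos: [0.6137, 0.0265, 0.301]
eef_rot: [0.123, 1.567, -0.123]
ft_force: [0.7, 0.1, 0.1]
gripper_width: 0.0113
```

```bash
python3 look.py w18; python3 plan.py .6135 .0247 .182 -.159 5 1
```

```text
dz -0.125 n65 tool y 0.0027 z -0.0011
dz -0.110 n124 tool y 0.0021 z -0.0006
dz -0.090 n52 tool y 0.0030 z -0.0011
dz -0.070 n76 tool y 0.0048 z -0.0007
dz -0.050 n95 tool y 0.0049 z -0.0004
dz -0.030 n128 tool y 0.0049 z -0.0007
rim 1261 [array([568.5,  -6.9]), array([120.1, 120.9]), np.float64(80.9)]
t33.1 pos [0.6137 0.0264 0.301 ] psi -0.156 w 0.011 F [-0.1  0.7 -0.2] q [-0.09  0.16  1.47  0.    1.52  0.07]
tot [-0.0002 -0.0017 -0.119 ] dpsi -0.003 tilt [-1.  0.  0.]
[{"offset":[0.59,-0.01,0.00],"delta_rot":[0.01,0,0],"grip":1},
{"offset":[0.59,-0.01,0.00],"delta_rot":[0.01,0,0],"grip":1},
{"offset":[0.59,-0.01,0.00],"delta_rot":[0.01,0,0],"grip":1},
{"offset":[0.59,-0.01,0.00],"delta_rot":[0.01,0,0],"grip":1},
{"offset":[0.59,-0.01,0.00],"delta_rot":[0.01,0,0],"grip":1}]
```

View pics/w18.png

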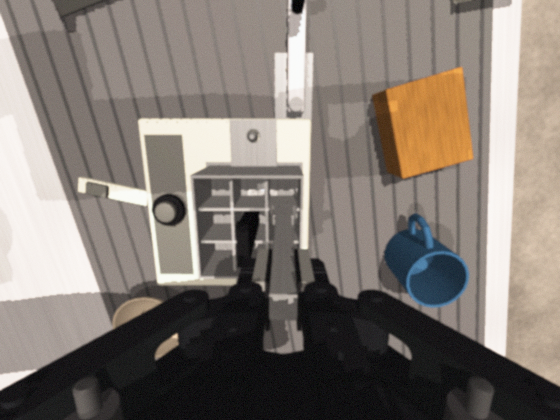

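drive_tool(steps=[{"offset": [0.5, -0.04, 0], "delta_rot": [0, 0, 0], "grip": 1}, {"offset": [0.5, 0, 0], "delta_rot": [0, 0, 0], "grip": 1}, {"offset": [0.5, 0, 0], "delta_rot": [0, 0, 0], "grip": 1}, {"offset": [0, 0, 0], "delta_rot": [0, 0, 0], "grip": 1}, {"offset": [0, 0, 0], "delta_rot": [0, 0, 0], "grip": 1}])

```text
clock: 33.65
tcp_pos: [0.6134, 0.0243, 0.241]
eef_rot: [0.124, 1.568, -0.124]
ft_force: [0.8, -0.3, -0.0]
gripper_width: 0.0108
```

drive_tool(steps=[{"offset": [0.5, 0, 0], "delta_rot": [0, 0, 0], "grip": 1}, {"offset": [0.5, 0, 0], "delta_rot": [0, 0, 0], "grip": 1}, {"offset": [0.4, 0, 0], "delta_rot": [0, 0, 0], "grip": 1}, {"offset": [0.07, 0, 0], "delta_rot": [0, 0, 0], "grip": 1}, {"offset": [0, 0, 0], "delta_rot": [0, 0, 0], "grip": 1}])

```text
clock: 34.15
tcp_pos: [0.6136, 0.0239, 0.1823]
eef_rot: [0.124, 1.567, -0.124]
ft_force: [0.1, 0.1, -0.1]
gripper_width: 0.0115
```

drive_tool(steps=[{"offset": [0.04, 0, 0], "delta_rot": [0, 0, 0], "grip": 1}, {"offset": [0, 0, 0], "delta_rot": [0, 0, 0], "grip": 1}, {"offset": [0, 0, 0], "delta_rot": [0, 0, 0], "grip": 0.3}, {"offset": [0, 0, 0], "delta_rot": [0, 0, 0], "grip": 0.3}, {"offset": [0, 0, 0], "delta_rot": [0, 0, 0], "grip": 0.3}])

```text
clock: 34.65
tcp_pos: [0.6138, 0.0239, 0.1809]
eef_rot: [0.124, 1.567, -0.124]
ft_force: [-1.3, -0.0, -0.4]
gripper_width: 0.0298
```

drive_tool(steps=[{"offset": [-0.4, 0, 0], "delta_rot": [0, 0, 0], "grip": 0.3}, {"offset": [-0.7, 0, 0], "delta_rot": [0, 0, 0], "grip": 0.3}, {"offset": [-0.7, 0, 0], "delta_rot": [0, 0, 0], "grip": 0.3}, {"offset": [-0.4, 0, 0], "delta_rot": [0, 0, 0], "grip": 0.3}, {"offset": [0, 0, 0], "delta_rot": [0, 0, 0], "grip": 0.3}])

```text
clock: 35.15
tcp_pos: [0.6153, 0.0238, 0.2728]
eef_rot: [0.124, 1.561, -0.124]
ft_force: [0.7, -0.1, -0.6]
gripper_width: 0.0298
```

```bash
python3 look.py w19; python3 plan.py .394 .3198 .265 .155 15 0.3
```

```text
dz -0.125 n40 tool y 0.0046 z -0.0012
dz -0.110 n46 tool y 0.0045 z -0.0013
dz -0.090 n55 tool y 0.0047 z -0.0005
dz -0.070 n76 tool y 0.0047 z -0.0013
dz -0.050 n180 tool y -0.0013 z -0.0010
rim 1713 [array([568.6,  -7.1]), array([120.8, 120.5]), np.float64(80.8)]
t35.2 pos [0.6143 0.0238 0.2702] psi -0.158 w 0.030 F [ 0.1 -0.3 -0.3] q [-0.09  0.17  1.51 -0.    1.46  0.07]
tot [-0.2203  0.296  -0.0052] dpsi 0.313 tilt [-1.     0.     0.003]
[{"offset":[0.01,0.43,-0.44],"delta_rot":[-0.21,0,0],"grip":0.3},
{"offset":[0.01,0.44,-0.43],"delta_rot":[-0.21,0,0],"grip":0.3},
{"offset":[0.01,0.45,-0.42],"delta_rot":[-0.21,0,0],"grip":0.3},
{"offset":[0.01,0.46,-0.41],"delta_rot":[-0.21,0,0],"grip":0.3},
{"offset":[0.01,0.46,-0.40],"delta_rot":[-0.21,0,0],"grip":0.3}]
[{"offset":[0.01,0.47,-0.39],"delta_rot":[-0.21,0,0],"grip":0.3},
{"offset":[0.01,0.48,-0.38],"delta_rot":[-0.21,0,0],"grip":0.3},
{"offset":[0.01,0.49,-0.37],"delta_rot":[-0.21,0,0],"grip":0.3},
{"offset":[0.01,0.50,-0.36],"delta_rot":[-0.21,0,0],"grip":0.3},
{"offset":[0.01,0.50,-0.35],"delta_rot":[-0.21,0,0],"grip":0.3}]
[{"offset":[0.01,0.51,-0.34],"delta_rot":[-0.21,0,0],"grip":0.3},
{"offset":[0.01,0.52,-0.33],"delta_rot":[-0.21,0,0],"grip":0.3},
{"offset":[0.01,0.53,-0.32],"delta_rot":[-0.21,0,0],"grip":0.3},
{"offset":[0.01,0.53,-0.31],"delta_rot":[-0.21,0,0],"grip":0.3},
{"offset":[0.01,0.54,-0.30],"delta_rot":[-0.21,0,0],"grip":0.3}]
```

View pics/w19.png

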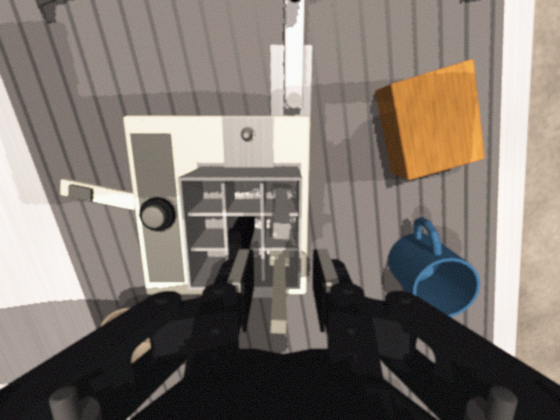

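Steel utensil stands (top px 282,225), fork behind it. Now the spatula.

drive_tool(steps=[{"offset": [0, 0.43, -0.44], "delta_rot": [-0.21, 0, 0], "grip": 0.3}, {"offset": [0, 0.44, -0.43], "delta_rot": [-0.21, 0, 0], "grip": 0.3}, {"offset": [0, 0.45, -0.42], "delta_rot": [-0.21, 0, 0], "grip": 0.3}, {"offset": [0, 0.46, -0.41], "delta_rot": [-0.21, 0, 0], "grip": 0.3}, {"offset": [0, 0.46, -0.4], "delta_rot": [-0.21, 0, 0], "grip": 0.3}])

```text
clock: 35.7
tcp_pos: [0.5388, 0.1233, 0.2662]
eef_rot: [0.041, 1.574, -0.041]
ft_force: [-0.1, -0.3, -0.2]
gripper_width: 0.0299
```

drive_tool(steps=[{"offset": [0, 0.47, -0.39], "delta_rot": [-0.21, 0, 0], "grip": 0.3}, {"offset": [0, 0.48, -0.38], "delta_rot": [-0.21, 0, 0], "grip": 0.3}, {"offset": [0, 0.49, -0.37], "delta_rot": [-0.21, 0, 0], "grip": 0.3}, {"offset": [0, 0.5, -0.36], "delta_rot": [-0.21, 0, 0], "grip": 0.3}, {"offset": [0, 0.5, -0.35], "delta_rot": [-0.21, 0, 0], "grip": 0.3}])

```text
clock: 36.2
tcp_pos: [0.4659, 0.2215, 0.2664]
eef_rot: [-0.042, 1.574, 0.041]
ft_force: [-0.3, -0.3, 0.0]
gripper_width: 0.0301
```

drive_tool(steps=[{"offset": [0, 0.51, -0.34], "delta_rot": [-0.21, 0, 0], "grip": 0.3}, {"offset": [0, 0.52, -0.33], "delta_rot": [-0.21, 0, 0], "grip": 0.3}, {"offset": [0, 0.53, -0.32], "delta_rot": [-0.21, 0, 0], "grip": 0.3}, {"offset": [0, 0.53, -0.31], "delta_rot": [-0.21, 0, 0], "grip": 0.3}, {"offset": [0, 0.54, -0.3], "delta_rot": [-0.21, 0, 0], "grip": 0.3}])

```text
clock: 36.7
tcp_pos: [0.3923, 0.3201, 0.2664]
eef_rot: [-0.125, 1.57, 0.123]
ft_force: [0.9, 1.0, 0.9]
gripper_width: 0.0301
```

drive_tool(steps=[{"offset": [0.5, 0, 0], "delta_rot": [0, 0, 0], "grip": 0.3}, {"offset": [0.4, 0, 0], "delta_rot": [0, 0, 0], "grip": 0.3}, {"offset": [0, 0, 0], "delta_rot": [0, 0, 0], "grip": 0.3}, {"offset": [0, 0, 0], "delta_rot": [0, 0, 0], "grip": 0.3}, {"offset": [0, 0, 0], "delta_rot": [0, 0, 0], "grip": 0.3}])

```text
clock: 37.2
tcp_pos: [0.3942, 0.3198, 0.2329]
eef_rot: [-0.123, 1.567, 0.123]
ft_force: [-0.1, -0.1, 0.1]
gripper_width: 0.0299
```

```bash
python3 ut.py w20; python3 plan.py .394 .3198 .142 .155 1 0.3
```

```text
ut 398 317 z 0.1817626603736775 [0.39343856 0.32045386 0.18083832] [array([393.4, 319.9]), array([11.7, 12.3]), np.float64(9.2)] [30. 28. 28.] 282.5 228.0
rack 5553 0.0949032861185028 [array([474.7, 333.8]), array([208.7,  42.2]), np.float64(8.9)]
t37.2 pos [0.3944 0.3199 0.2332] psi 0.157 w 0.030 F [0.7 0.6 0.2] q [ 0.53 -0.06  1.83  0.    1.38  0.37]
tot [-0.0004 -0.0001 -0.0912] dpsi -0.002 tilt [-1.     0.     0.001]
[{"offset":[2.28,-0.00,-0.01],"delta_rot":[0.02,0,0],"grip":0.3}]
```

View pics/w20.png

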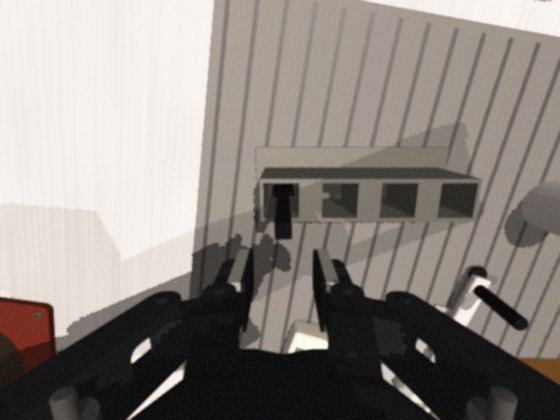

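drive_tool(steps=[{"offset": [0.6, 0, -0.02], "delta_rot": [0, 0, 0], "grip": 0.3}, {"offset": [0.6, 0, 0], "delta_rot": [0, 0, 0], "grip": 0.3}, {"offset": [0.6, 0, 0], "delta_rot": [0, 0, 0], "grip": 0.3}, {"offset": [0.47, 0, 0], "delta_rot": [0, 0, 0], "grip": 0.3}, {"offset": [0, 0, 0], "delta_rot": [0, 0, 0], "grip": 0.3}])

```text
clock: 37.75
tcp_pos: [0.3917, 0.3187, 0.1395]
eef_rot: [-0.125, 1.571, 0.121]
ft_force: [-0.3, -0.7, 0.9]
gripper_width: 0.0298
```

drive_tool(steps=[{"offset": [0, 0, 0], "delta_rot": [0, 0, 0], "grip": 0.3}, {"offset": [0, 0, 0], "delta_rot": [0, 0, 0], "grip": 1}, {"offset": [0, 0, 0], "delta_rot": [0, 0, 0], "grip": 1}, {"offset": [0, 0, 0], "delta_rot": [0, 0, 0], "grip": 1}, {"offset": [0, 0, 0], "delta_rot": [0, 0, 0], "grip": 1}], newtons=60)

```text
clock: 38.25
tcp_pos: [0.3943, 0.3205, 0.1437]
eef_rot: [-0.122, 1.564, 0.124]
ft_force: [-0.0, -0.4, 7.2]
gripper_width: 0.0111
```

drive_tool(steps=[{"offset": [-0.4, 0, 0], "delta_rot": [0, 0, 0], "grip": 1}, {"offset": [-0.9, 0, 0], "delta_rot": [0, 0, 0], "grip": 1}, {"offset": [-0.9, 0, 0], "delta_rot": [0, 0, 0], "grip": 1}, {"offset": [-0.9, 0, 0], "delta_rot": [0, 0, 0], "grip": 1}, {"offset": [-0.9, 0, 0], "delta_rot": [0, 0, 0], "grip": 1}], newtons=60)

```text
clock: 38.75
tcp_pos: [0.3929, 0.3196, 0.3034]
eef_rot: [-0.123, 1.567, 0.123]
ft_force: [0.6, -0.2, -0.3]
gripper_width: 0.0105
```

drive_tool(steps=[{"offset": [0, 0, 0], "delta_rot": [0, 0, 0], "grip": 1}, {"offset": [0, 0, 0], "delta_rot": [0, 0, 0], "grip": 1}, {"offset": [0, 0, 0], "delta_rot": [0, 0, 0], "grip": 1}, {"offset": [0, 0, 0], "delta_rot": [0, 0, 0], "grip": 1}, {"offset": [0, 0, 0], "delta_rot": [0, 0, 0], "grip": 1}])

```text
clock: 39.25
tcp_pos: [0.3925, 0.3194, 0.3002]
eef_rot: [-0.124, 1.57, 0.122]
ft_force: [0.2, 0.5, -0.5]
gripper_width: 0.0112
```

```bash
python3 look.py w21; python3 plan.py .5365 .0371 .30 -.159 10 1
```

```text
dz -0.125 n84 tool y 0.0021 z -0.0006
dz -0.110 n94 tool y 0.0022 z 0.0003
dz -0.090 n80 tool y 0.0022 z 0.0015
dz -0.070 n75 tool y 0.0053 z -0.0012
dz -0.050 n94 tool y 0.0054 z -0.0011
dz -0.030 n131 tool y 0.0055 z -0.0010
rim 0 [array([0., 0.]), array([0., 0.]), np.float64(0.0)]
t39.3 pos [0.3927 0.3195 0.3005] psi 0.157 w 0.011 F [ 0.1 -0.4 -1.1] q [ 0.53 -0.1   1.74  0.    1.51  0.37]
tot [ 0.1438 -0.2824 -0.0005] dpsi -0.316 tilt [-1.    -0.001 -0.002]
[{"offset":[0.00,-0.75,0.24],"delta_rot":[0.32,0,0],"grip":1},
{"offset":[0.00,-0.75,0.27],"delta_rot":[0.32,0,0],"grip":1},
{"offset":[0.00,-0.74,0.29],"delta_rot":[0.32,0,0],"grip":1},
{"offset":[0.00,-0.73,0.32],"delta_rot":[0.32,0,0],"grip":1},
{"offset":[0.00,-0.72,0.34],"delta_rot":[0.32,0,0],"grip":1}]
[{"offset":[0.00,-0.71,0.36],"delta_rot":[0.32,0,0],"grip":1},
{"offset":[0.00,-0.69,0.38],"delta_rot":[0.32,0,0],"grip":1},
{"offset":[0.00,-0.68,0.40],"delta_rot":[0.32,0,0],"grip":1},
{"offset":[0.00,-0.67,0.43],"delta_rot":[0.32,0,0],"grip":1},
{"offset":[0.00,-0.65,0.45],"delta_rot":[0.32,0,0],"grip":1}]
```

View pics/w21.png

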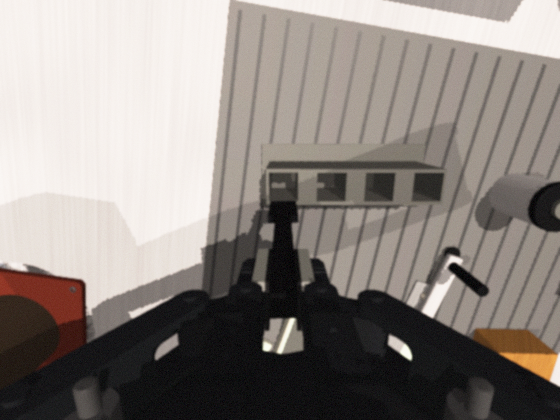

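```bash
python3 - <<'E'
from h import *
s=monitor.observe();T=np.eye(4)
c=viewer.camera('wrist');Tc=np.array(c['tool_from_camera']);K=c['camera_matrix'];z=c['z_map'];v,u=np.mgrid[:420,:560]
P=np.stack([(u-K[0][2])/K[0][0]*z,(v-K[1][2])/K[1][1]*z,z],-1)@Tc[:3,:3].T+Tc[:3,3]
P=P[(z>0)]
print('cam',Tc[:3,3])
for lo in np.arange(-.15,.01,.015):
    m=(P[:,0]>lo)&(P[:,0]<lo+.015)&(abs(P[:,1])<.06)
    if m.sum(): print(round(lo,3),m.sum(),'y',np.percentile(P[m,1],[1,99]).round(3),'z',np.percentile(P[m,2],[1,99]).round(3))
E
```

```text
cam [-0.14361203  0.06830089 -0.00049738]
-0.105 13126 y [0.006 0.021] z [-0.059  0.056]
-0.09 20974 y [-0.007  0.018] z [-0.059  0.058]
-0.075 9769 y [-0.009  0.018] z [-0.051  0.05 ]
-0.06 7512 y [-0.008  0.014] z [-0.042  0.041]
-0.045 2325 y [-0.01   0.014] z [-0.024  0.023]
-0.03 1311 y [0.005 0.012] z [-0.019  0.018]
-0.015 733 y [0.005 0.011] z [-0.019  0.018]
-0.0 228 y [0.005 0.006] z [-0.006  0.005]
```

drive_tool(steps=[{"offset": [0, -0.75, 0.24], "delta_rot": [0.32, 0, 0], "grip": 1}, {"offset": [0, -0.75, 0.27], "delta_rot": [0.32, 0, 0], "grip": 1}, {"offset": [0, -0.74, 0.29], "delta_rot": [0.32, 0, 0], "grip": 1}, {"offset": [0, -0.73, 0.32], "delta_rot": [0.32, 0, 0], "grip": 1}, {"offset": [0, -0.72, 0.34], "delta_rot": [0.32, 0, 0], "grip": 1}])

```text
clock: 39.85
tcp_pos: [0.4653, 0.1769, 0.3015]
eef_rot: [0.003, 1.571, -0.003]
ft_force: [0.5, 0.4, -0.3]
gripper_width: 0.0112
```

drive_tool(steps=[{"offset": [0, -0.71, 0.36], "delta_rot": [0.32, 0, 0], "grip": 1}, {"offset": [0, -0.7, 0.38], "delta_rot": [0.32, 0, 0], "grip": 1}, {"offset": [0, -0.68, 0.4], "delta_rot": [0.32, 0, 0], "grip": 1}, {"offset": [0, -0.67, 0.43], "delta_rot": [0.32, 0, 0], "grip": 1}, {"offset": [0, -0.65, 0.45], "delta_rot": [0.32, 0, 0], "grip": 1}])

```text
clock: 40.35
tcp_pos: [0.537, 0.0351, 0.3014]
eef_rot: [0.129, 1.567, -0.129]
ft_force: [-0.9, 0.5, 0.2]
gripper_width: 0.0113
```

drive_tool(steps=[{"offset": [0, 0, 0], "delta_rot": [0, 0, 0], "grip": 1}, {"offset": [0, 0, 0], "delta_rot": [0, 0, 0], "grip": 1}, {"offset": [0, 0, 0], "delta_rot": [0, 0, 0], "grip": 1}, {"offset": [0, 0, 0], "delta_rot": [0, 0, 0], "grip": 1}, {"offset": [0, 0, 0], "delta_rot": [0, 0, 0], "grip": 1}])

```text
clock: 40.85
tcp_pos: [0.5363, 0.0373, 0.3018]
eef_rot: [0.127, 1.567, -0.127]
ft_force: [-0.3, 0.4, -0.3]
gripper_width: 0.011
```

```bash
python3 look.py w22; python3 plan.py .5365 .0371 .182 -.159 1 1
```

```text
dz -0.125 n86 tool y 0.0022 z 0.0002
dz -0.110 n94 tool y 0.0023 z 0.0006
dz -0.090 n79 tool y 0.0024 z 0.0021
dz -0.070 n73 tool y 0.0053 z -0.0004
dz -0.050 n95 tool y 0.0052 z -0.0010
dz -0.030 n130 tool y 0.0054 z -0.0007
rim 1160 [array([567.5,  -6.3]), array([121. , 120.3]), np.float64(80.8)]
t40.9 pos [0.5364 0.0371 0.3018] psi -0.162 w 0.011 F [ 0.5 -0.5 -1.2] q [-0.08 -0.03  1.66  0.    1.51  0.08]
tot [ 1.000e-04 -0.000e+00 -1.198e-01] dpsi 0.003 tilt [-1.  0.  0.]
[{"offset":[3.00,-0.00,0.00],"delta_rot":[-0.03,0,0],"grip":1}]
```

View pics/w22.png

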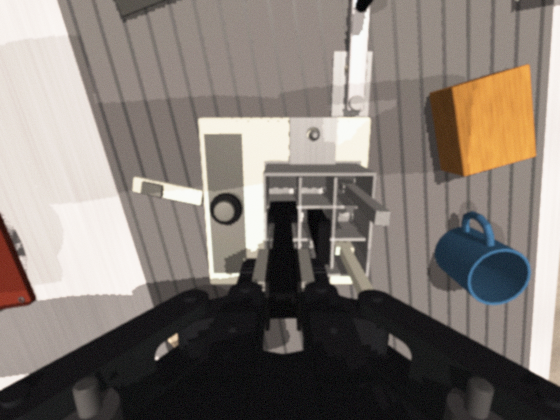

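drive_tool(steps=[{"offset": [0.5, 0, 0], "delta_rot": [0, 0, 0], "grip": 1}, {"offset": [0.5, 0, 0], "delta_rot": [0, 0, 0], "grip": 1}, {"offset": [0.5, 0, 0], "delta_rot": [0, 0, 0], "grip": 1}, {"offset": [0, 0, 0], "delta_rot": [0, 0, 0], "grip": 1}, {"offset": [0, 0, 0], "delta_rot": [0, 0, 0], "grip": 1}])

```text
clock: 41.4
tcp_pos: [0.5364, 0.0367, 0.242]
eef_rot: [0.128, 1.567, -0.128]
ft_force: [0.2, -0.4, -0.0]
gripper_width: 0.0115
```

drive_tool(steps=[{"offset": [0.5, 0, 0], "delta_rot": [0, 0, 0], "grip": 1}, {"offset": [0.5, 0, 0], "delta_rot": [0, 0, 0], "grip": 1}, {"offset": [0.4, 0, 0], "delta_rot": [0, 0, 0], "grip": 1}, {"offset": [0.1, 0, 0], "delta_rot": [0, 0, 0], "grip": 1}, {"offset": [0, 0, 0], "delta_rot": [0, 0, 0], "grip": 1}])

```text
clock: 41.9
tcp_pos: [0.5369, 0.0364, 0.1825]
eef_rot: [0.128, 1.566, -0.128]
ft_force: [-0.7, -0.2, -0.3]
gripper_width: 0.0112
```

drive_tool(steps=[{"offset": [0.03, 0, 0], "delta_rot": [0, 0, 0], "grip": 1}, {"offset": [0, 0, 0], "delta_rot": [0, 0, 0], "grip": 1}, {"offset": [0, 0, 0], "delta_rot": [0, 0, 0], "grip": 0.3}, {"offset": [0, 0, 0], "delta_rot": [0, 0, 0], "grip": 0.3}, {"offset": [0, 0, 0], "delta_rot": [0, 0, 0], "grip": 0.3}])

```text
clock: 42.4
tcp_pos: [0.5368, 0.0363, 0.1809]
eef_rot: [0.128, 1.566, -0.128]
ft_force: [0.0, 0.5, 0.4]
gripper_width: 0.0297
```

drive_tool(steps=[{"offset": [-0.4, 0, 0], "delta_rot": [0, 0, 0], "grip": 0.3}, {"offset": [-0.7, 0, 0], "delta_rot": [0, 0, 0], "grip": 0.3}, {"offset": [-0.7, 0, 0], "delta_rot": [0, 0, 0], "grip": 0.3}, {"offset": [-0.4, 0, 0], "delta_rot": [0, 0, 0], "grip": 0.3}, {"offset": [0, 0, 0], "delta_rot": [0, 0, 0], "grip": 0.3}])

```text
clock: 42.9
tcp_pos: [0.5381, 0.0363, 0.2714]
eef_rot: [0.128, 1.562, -0.128]
ft_force: [0.3, 0.4, 0.0]
gripper_width: 0.0301
```

```bash
python3 look.py w23; python3 plan.py .4575 .010 .2 -.159 5 1; python3 -c "
from h import *
snap('side','s23');snap('top','t23')"
```

```text
dz -0.125 n36 tool y 0.0051 z -0.0014
dz -0.110 n51 tool y 0.0050 z -0.0014
dz -0.090 n65 tool y 0.0051 z -0.0006
dz -0.070 n69 tool y 0.0051 z -0.0021
dz -0.050 n279 tool y -0.0005 z -0.0016
rim 1694 [array([567.5,  -6.2]), array([120.8, 120.4]), np.float64(80.9)]
t43.0 pos [0.5372 0.0363 0.2693] psi -0.163 w 0.030 F [-0.7  0.5 -0.3] q [-0.08 -0.01  1.71  0.    1.45  0.08]
tot [-0.0797 -0.0263 -0.0693] dpsi 0.004 tilt [-1.     0.     0.002]
[{"offset":[0.35,-0.19,-0.37],"delta_rot":[-0.01,0,0],"grip":1},
{"offset":[0.35,-0.19,-0.37],"delta_rot":[-0.01,0,0],"grip":1},
{"offset":[0.35,-0.19,-0.37],"delta_rot":[-0.01,0,0],"grip":1},
{"offset":[0.35,-0.19,-0.37],"delta_rot":[-0.01,0,0],"grip":1},
{"offset":[0.35,-0.19,-0.37],"delta_rot":[-0.01,0,0],"grip":1}]
```

View pics/w23.png

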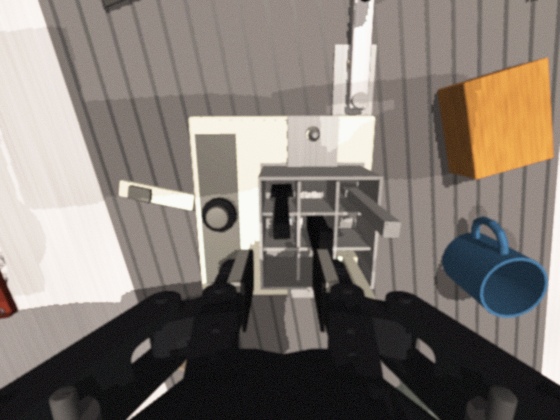

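View pics/s23.png

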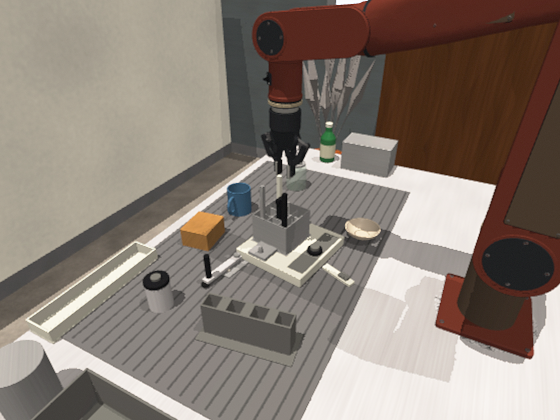

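```bash
python3 - <<'E'
from h import *
from pc import rect
for n in ('w23','w22','w9'):
    d=np.load(f'pics/{n}.npz');P=d['P'];z=P[...,2];x,y=P[...,0],P[...,1]
    m=(np.hypot(x-.4545,y-.011)<.03)&(z>.046)&(z<.08);q=P[m]
    zt=np.percentile(q[:,2],95);t=q[q[:,2]>zt-.004];print(n,m.sum(),np.percentile(q[:,2],[5,25,50,75,95]).round(4),len(t),rect(t[:,:2]),rect(q[:,:2]))
    m=(np.hypot(x-.66,y-.228)<.05)&(z>.08)&(z<.115);print('knob',m.sum(),rect(P[m][:,:2]) if m.sum()>5 else '',np.median(P[m],0) if m.any() else '')
d=np.load('pics/t23.npz');P=d['P'];z=P[...,2];x,y=P[...,0],P[...,1]
m=(np.hypot(x-.66,y-.228)<.05)&(z>.08)&(z<.115);print('knob top',m.sum(),np.median(P[m],0) if m.any() else '')
m=(np.hypot(x-.4545,y-.011)<.012);print(np.median(P[m],0))
E
```

```text
w23 904 [0.0477 0.0489 0.0501 0.0587 0.0598] 368 [array([452.5,  11.5]), array([26.4, 25.8]), np.float64(77.3)] [array([452.2,  11.7]), array([42.3, 42.7]), np.float64(77.8)]
knob 0  
w22 781 [0.0478 0.0489 0.05   0.0587 0.0599] 318 [array([452.4,  11.5]), array([25.7, 26.1]), np.float64(34.2)] [array([451.8,  12. ]), array([42.1, 42. ]), np.float64(77.4)]
knob 0  
w9 989 [0.0478 0.0488 0.05   0.0587 0.0598] 412 [array([452.4,  11.7]), array([26.2, 26.2]), np.float64(66.2)] [array([452.1,  11.4]), array([42.8, 42.7]), np.float64(68.4)]
knob 0  
knob top 33 [0.66064134 0.22725393 0.09850796]
[0.45325895 0.00350313 0.05973465]
```

drive_tool(steps=[{"offset": [0, -0.24, -0.5], "delta_rot": [0, 0, 0], "grip": 0.3}, {"offset": [0, -0.24, -0.5], "delta_rot": [0, 0, 0], "grip": 0.3}, {"offset": [0, -0.24, -0.5], "delta_rot": [0, 0, 0], "grip": 0.3}, {"offset": [0, -0.24, -0.5], "delta_rot": [0, 0, 0], "grip": 1}, {"offset": [0, 0, 0], "delta_rot": [-0.98, 0, 0], "grip": 1}], newtons=30)

```text
clock: 43.55
tcp_pos: [0.4487, 0.0112, 0.2664]
eef_rot: [0.051, 1.574, -0.05]
ft_force: [-0.1, -0.0, -0.9]
gripper_width: 0.0019
```

drive_tool(steps=[{"offset": [0, 0, 0], "delta_rot": [-0.98, 0, 0], "grip": 1}, {"offset": [0, 0, 0], "delta_rot": [-0.98, 0, 0], "grip": 1}, {"offset": [0, 0, 0], "delta_rot": [-0.98, 0, 0], "grip": 1}, {"offset": [0, 0, 0], "delta_rot": [-0.98, 0, 0], "grip": 1}, {"offset": [0, 0, 0], "delta_rot": [-0.98, 0, 0], "grip": 1}])

```text
clock: 44.05
tcp_pos: [0.4504, 0.0116, 0.2664]
eef_rot: [-0.336, 1.548, 0.338]
ft_force: [0.5, 0.5, -0.4]
gripper_width: 0.0
```

drive_tool(steps=[{"offset": [0, 0, 0], "delta_rot": [-0.98, 0, 0], "grip": 1}, {"offset": [0, 0, 0], "delta_rot": [-0.98, 0, 0], "grip": 1}, {"offset": [0, 0, 0], "delta_rot": [-0.98, 0, 0], "grip": 1}, {"offset": [0, 0, 0], "delta_rot": [-0.98, 0, 0], "grip": 1}, {"offset": [0, 0, 0], "delta_rot": [-0.98, 0, 0], "grip": 1}])

```text
clock: 44.55
tcp_pos: [0.4504, 0.0116, 0.2664]
eef_rot: [-0.716, 1.452, 0.719]
ft_force: [0.0, 0.0, -0.1]
gripper_width: 0.0004
```

drive_tool(steps=[{"offset": [0, 0, 0], "delta_rot": [-0.98, 0, 0], "grip": 1}, {"offset": [0, 0, 0], "delta_rot": [-0.98, 0, 0], "grip": 1}, {"offset": [0, 0, 0], "delta_rot": [-0.98, 0, 0], "grip": 1}, {"offset": [0, 0, 0], "delta_rot": [-0.98, 0, 0], "grip": 1}, {"offset": [0, 0, 0], "delta_rot": [-0.98, 0, 0], "grip": 1}])

```text
clock: 45.05
tcp_pos: [0.4504, 0.0116, 0.2664]
eef_rot: [-1.087, 1.284, 1.092]
ft_force: [0.3, -0.8, 0.1]
gripper_width: -0.0001
```

drive_tool(steps=[{"offset": [0, 0, 0], "delta_rot": [0, 0, 0], "grip": 1}, {"offset": [0, 0, 0], "delta_rot": [0, 0, 0], "grip": 1}, {"offset": [0, 0, 0], "delta_rot": [0, 0, 0], "grip": 1}, {"offset": [0, 0, 0], "delta_rot": [0, 0, 0], "grip": 1}, {"offset": [0, 0, 0], "delta_rot": [0, 0, 0], "grip": 1}])

```text
clock: 45.55
tcp_pos: [0.4514, 0.0115, 0.2684]
eef_rot: [-1.086, 1.283, 1.086]
ft_force: [-0.0, 0.2, -0.5]
gripper_width: 0.0001
```

```bash
python3 plan.py .4525 .0116 .07 1.41 5 1; python3 - <<'E'
from h import *
snap('wrist','w24')
E
```

```text
t45.5 pos [0.4514 0.0115 0.2684] psi 1.404 w 0.000 F [-0.   0.2 -0.5] q [-0.15 -0.23  1.91 -0.    1.47 -1.55]
tot [ 1.100e-03  1.000e-04 -1.984e-01] dpsi 0.006 tilt [-1.  0. -0.]
[{"offset":[0.99,-0.01,0.00],"delta_rot":[-0.01,0,0],"grip":1},
{"offset":[0.99,-0.01,0.00],"delta_rot":[-0.01,0,0],"grip":1},
{"offset":[0.99,-0.01,0.00],"delta_rot":[-0.01,0,0],"grip":1},
{"offset":[0.99,-0.01,0.00],"delta_rot":[-0.01,0,0],"grip":1},
{"offset":[0.99,-0.01,0.00],"delta_rot":[-0.01,0,0],"grip":1}]
```

View pics/w24.png

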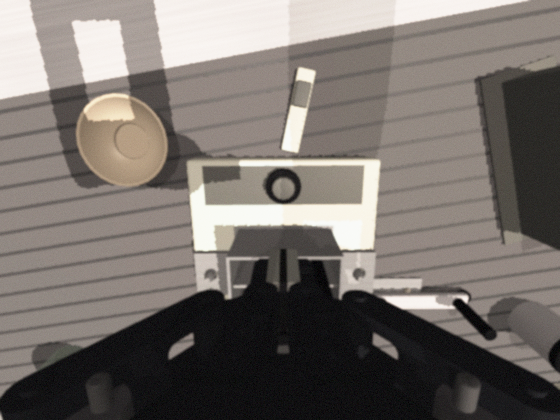

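drive_tool(steps=[{"offset": [0.8, -0.03, 0], "delta_rot": [0, 0, 0], "grip": 1}, {"offset": [0.8, 0, 0], "delta_rot": [0, 0, 0], "grip": 1}, {"offset": [0.8, 0, 0], "delta_rot": [0, 0, 0], "grip": 1}, {"offset": [0.8, 0, 0], "delta_rot": [0, 0, 0], "grip": 1}, {"offset": [0.8, 0, 0], "delta_rot": [0, 0, 0], "grip": 1}])

```text
clock: 46.1
tcp_pos: [0.4527, 0.0113, 0.1075]
eef_rot: [-1.086, 1.283, 1.085]
ft_force: [0.3, -0.1, 0.6]
gripper_width: 0.0002
```

drive_tool(steps=[{"offset": [0.5, 0, 0], "delta_rot": [0, 0, 0], "grip": 1}, {"offset": [0.3, 0, 0], "delta_rot": [0, 0, 0], "grip": 1}, {"offset": [0, 0, 0], "delta_rot": [0, 0, 0], "grip": 1}, {"offset": [0, 0, 0], "delta_rot": [0, 0, 0], "grip": 1}, {"offset": [0, 0, 0], "delta_rot": [0, 0, 0], "grip": 1}])

```text
clock: 46.6
tcp_pos: [0.4539, 0.0111, 0.078]
eef_rot: [-1.088, 1.281, 1.084]
ft_force: [0.2, 0.2, -0.0]
gripper_width: -0.0001
```

drive_tool(steps=[{"offset": [0.25, 0, 0], "delta_rot": [0, 0, 0], "grip": 1}, {"offset": [0.2, 0, 0], "delta_rot": [0, 0, 0], "grip": 1}, {"offset": [0, 0, 0], "delta_rot": [0, 0, 0], "grip": 1}, {"offset": [0, 0, 0], "delta_rot": [0, 0, 0], "grip": 1}, {"offset": [0, 0, 0], "delta_rot": [0, 0, 0], "grip": 1}])

```text
clock: 47.1
tcp_pos: [0.4525, 0.0113, 0.0585]
eef_rot: [-1.086, 1.283, 1.086]
ft_force: [0.3, 1.0, 0.1]
gripper_width: -0.0
```

drive_tool(steps=[{"offset": [0.06, 0, 0], "delta_rot": [0, 0, 0], "grip": 1}, {"offset": [0.06, 0, 0], "delta_rot": [0, 0, 0], "grip": 1}, {"offset": [0, 0, 0], "delta_rot": [0, 0, 0], "grip": 1}, {"offset": [0, 0, 0], "delta_rot": [0, 0, 0], "grip": 1}, {"offset": [0, 0, 0], "delta_rot": [0, 0, 0], "grip": 1}])

```text
clock: 47.6
tcp_pos: [0.4529, 0.0112, 0.054]
eef_rot: [-1.086, 1.283, 1.086]
ft_force: [-0.4, 0.4, 3.4]
gripper_width: 0.0003
```

drive_tool(steps=[{"offset": [0.04, 0, 0], "delta_rot": [0, 0, 0], "grip": 1}, {"offset": [0.03, 0, 0], "delta_rot": [0, 0, 0], "grip": 1}, {"offset": [0, 0, 0], "delta_rot": [0, 0, 0], "grip": 1}, {"offset": [0, 0, 0], "delta_rot": [0, 0, 0], "grip": 1}, {"offset": [0, 0, 0], "delta_rot": [0, 0, 0], "grip": 1}])

```text
clock: 48.1
tcp_pos: [0.453, 0.0112, 0.0519]
eef_rot: [-1.087, 1.283, 1.086]
ft_force: [-3.9, 0.5, 13.1]
gripper_width: 0.0
```

drive_tool(steps=[{"offset": [-0.3, 0, 0], "delta_rot": [0, 0, 0], "grip": 1}, {"offset": [-0.6, 0, 0], "delta_rot": [0, 0, 0], "grip": 1}, {"offset": [-0.8, 0, 0], "delta_rot": [0, 0, 0], "grip": 1}, {"offset": [-0.8, 0, 0], "delta_rot": [0, 0, 0], "grip": 1}, {"offset": [-0.8, 0, 0], "delta_rot": [0, 0, 0], "grip": 1}])

```text
clock: 48.6
tcp_pos: [0.4519, 0.0114, 0.1837]
eef_rot: [-1.086, 1.284, 1.087]
ft_force: [0.0, 0.1, 0.3]
gripper_width: 0.0001
```

drive_tool(steps=[{"offset": [-0.8, 0, 0], "delta_rot": [0, 0, 0], "grip": 1}, {"offset": [-0.8, 0, 0], "delta_rot": [0, 0, 0], "grip": 1}, {"offset": [0, 0.5, -0.5], "delta_rot": [0, 0, 0], "grip": 1}, {"offset": [0, 0, -0.8], "delta_rot": [0, 0, 0], "grip": 1}, {"offset": [0, 0, -0.8], "delta_rot": [0, 0, 0], "grip": 1}])

```text
clock: 49.1
tcp_pos: [0.4183, -0.0686, 0.2471]
eef_rot: [-1.088, 1.282, 1.087]
ft_force: [0.5, -0.2, -0.4]
gripper_width: 0.0
```

drive_tool(steps=[{"offset": [0, 0, -0.8], "delta_rot": [0, 0, 0], "grip": 1}, {"offset": [0, 0, -0.8], "delta_rot": [0, 0, 0], "grip": 1}, {"offset": [0, 0, -0.8], "delta_rot": [0, 0, 0], "grip": 1}, {"offset": [0, 0, 0], "delta_rot": [0, 0, 0], "grip": 1}, {"offset": [0, 0, 0], "delta_rot": [0, 0, 0], "grip": 1}])

```text
clock: 49.6
tcp_pos: [0.4027, -0.1631, 0.2465]
eef_rot: [-1.084, 1.284, 1.086]
ft_force: [-0.2, 0.8, -0.6]
gripper_width: 0.0001
```

```bash
python3 - <<'E'
from h import *
from pc import rect
s=monitor.observe();print(s['clock'],s['tcp_pos'],s['ft_force'])
snap('side','s25')
c,P,W,K=snap('top','t25');z=P[...,2];x,y=P[...,0],P[...,1]
n=np.hypot(x-.5687,y+.0076)<.1
m=n&(z>.115)&(z<.14);print('rim',m.sum(),np.median(z[m]),rect(P[m][:,:2]))
m=n&(z>.195)&(z<.235);k,l=cv2.connectedComponents(m.astype('u1'))
for i in range(1,k):
    q=P[l==i]
    if len(q)>8: print('ut',len(q),q.mean(0).round(4),c['pixels'][l==i].mean(0).round())
m=(np.hypot(x-.66,y-.228)<.05)&(z>.08)&(z<.115);print('knob',m.sum(),np.median(P[m],0) if m.any() else '')
m=(np.hypot(x-.4525,y-.0116)<.01);print('btn',np.median(P[m],0))
i=cv2.imread('pics/t25.png');cv2.imwrite('pics/t25c.png',cv2.resize(i[150:290,170:330],None,fx=4,fy=4,interpolation=cv2.INTER_CUBIC))
i=cv2.imread('pics/s25.png');cv2.imwrite('pics/s25c.png',cv2.resize(i[150:300,180:380],None,fx=4,fy=4,interpolation=cv2.INTER_CUBIC))
E
```

```text
49.6 [ 0.40271338 -0.16305403  0.2465141 ] [-0.24061634  0.84660567 -0.59431193]
rim 322 0.12486589661611502 [array([568.2,  -5.6]), array([120.1, 121.1]), np.float64(80.8)]
ut 26 [0.6112 0.0237 0.2131] [103. 102. 100.]
ut 26 [ 0.5969 -0.0513  0.214 ] [125. 127. 125.]
ut 25 [0.5358 0.0359 0.2147] [32. 31. 31.]
knob 31 [0.66169147 0.22777731 0.09966423]
btn [0.45295093 0.01213948 0.05884741]
```

View pics/t25.png

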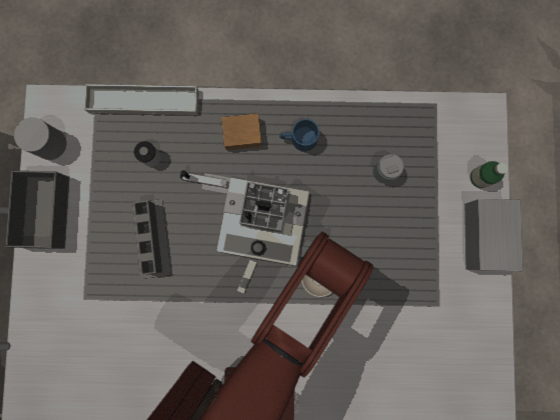

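View pics/s25c.png

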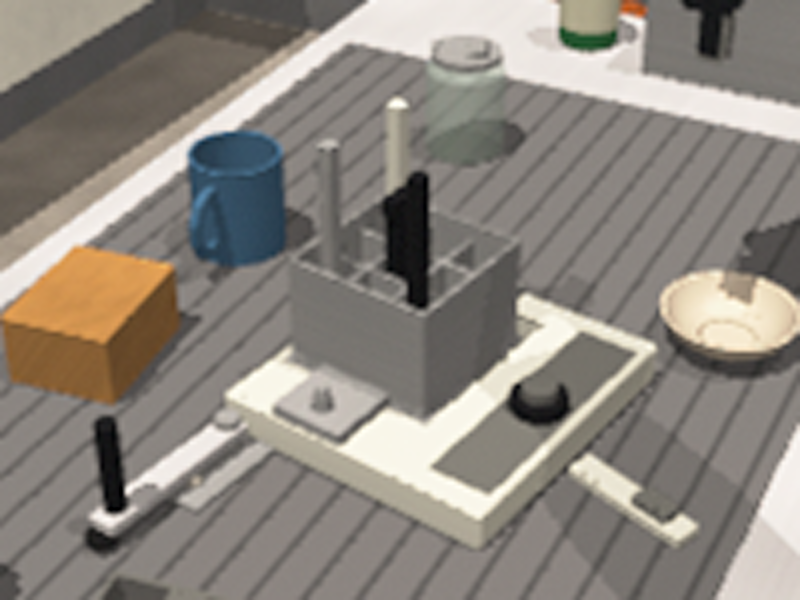

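View pics/t25c.png

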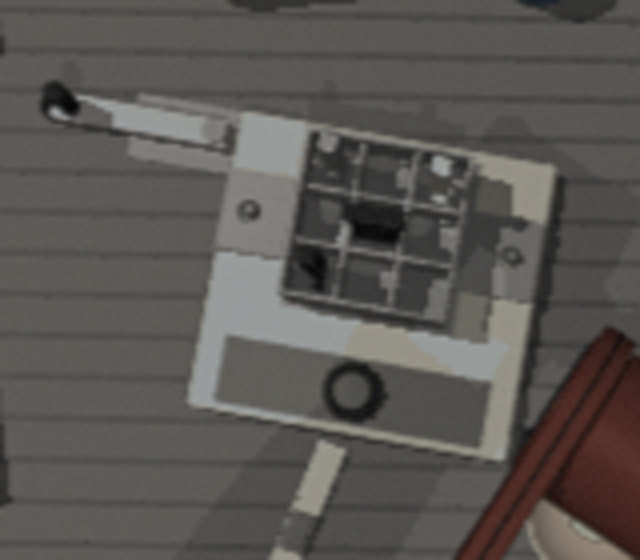

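```bash
python3 -c "
from cell import finish_job
print(finish_job())"
```

```text
the job is handed in; nothing more can be done
None
```

The steriliser is set up and started, and the job is handed in. It took about 50 s of the 208 s allowed, and nothing slipped or got knocked along the way.

1. **Leg:** I swung it out past the detent to the end stop, where it resisted with about 11 N. In the last image the knob is at (0.662, 0.228), about where I calculated it should be when home.
2. **Basket:** It went down onto both pegs with no jamming. After release the rim was level at 0.1266 m, which matches a fully seated basket.
3. **Utensils:** Three were present: the fork, one stainless utensil (I did not check whether it is the scoop or the spoon) and the spatula. Each stands upright, head down, in its own corner compartment. The wrist views show all four rack wells empty.
4. **Start button:** I pressed it about 6.5 mm until it bottomed out at 13 N, then let go. It sprang back to its original height (0.0588 m).

The last side and top images show the arm clear of everything and no sign that the other objects moved. I judged those by eye and did not measure them.

The rim position read up to about 2 mm apart between views, which is in line with the camera calibration. No check failed.

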